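# Clamp a pile of plywood wall packers under the drill plate

## Robot

A 6-joint arm with a two-finger parallel gripper is mounted at the origin on the work surface. World frame = base frame: x ahead of the robot, y to its left, z up, the work surface at z = 0. Lengths are in m, angles in rad, forces in N, time in s.
With the tool pointing down it reaches from about 0.25 to 0.8 m from the base axis. Payload 8.5 kg.
Tool frame: the origin (TCP) lies on the centre line of the jaws, within the pads' length; the fingertips stand 11 mm ahead of it and the grasp point (between the pads) lies 8 mm behind it; z points along the fingers, y is the direction in which the jaws open and shut (so a half turn about z gives the same grasp; the last joint's range is limited). The gripper opens to 85 mm and grips with 20 to 120 N. Pads are 22 mm wide; open, the fingers measure 114 mm over their backs; the gripper's body (76 mm by 85 mm) begins 54 mm behind the grasp point. The pads swing forward as they close: fully open they stand 13 mm farther back than shut.
Start: joints at [-1.35, 0.238, -0.013, 1.319, 0, 1.571], TCP at [0.115, -0.512, 0.242] pointing down, gripper open.
Joint ranges: [-2.66, 2.66], [-1.03, 1.9], [-1.14, 1.46], [-1.82, 2.27], [-1.45, 1.34], [-3.14, 3.14]. Speed limits (rad/s): [2.22, 2.22, 2.79, 3.14, 3.14, 3.14].

## Interface

Orientations are given as a unit quaternion [w, x, y, z].
In Python, from bench import observe, imaging, ctrl gives the robot as it stands.
- The arm moves only by the tool play_rows, never from a script. Its argument "plan" is a list of rows, each an object of numbers: "dx", "dy", "dz": the shift along the tool's x, y, z in m; "rx", "ry", "rz": the turn, a rotation vector about the tool's x, y, z in degrees; "gripper": the closure, from -1 (fully open) to 1 (shut). A call has 1 to 20 rows; each row is the pose to reach, as a shift and turn from the pose measured when the call began, along the tool's axes at that moment; what a row does not reach only later rows make up. A row lasts 1/12 s, in which the tool goes at most 41.7 mm and 7.16 degrees, less where a joint would pass 70% of its speed; a pose out of reach is approached as far as the arm can. A call with a gripper value outside its range is refused whole. The fingers move at their own pace and stop on an object; the grip force is fixed at half the most. Time passes only in rows, so rows that repeat a pose let the fingers close. It gives the time, the measured TCP pose, the force and the opening at its end, in the units of the state.
- observe(): the state, without advancing time (a new reading comes with each control period).
- imaging.capture(name): name is "side" or "top" or "wrist"; returns a dict with "image" (400x640x3 uint8, red, green, blue), "fov_y" (degrees; the focal length in pixels is half the picture's height over the tangent of half this angle, whatever the lens; pixels are square), "cx", "cy" (the principal point, pixels), "camera_from_world" (4x4, takes a point from world to camera coordinates). Camera axes: x right, y down, z forward; pixel columns grow to the right and rows downward; lengths in m; the calibration is good to about 2 mm. A picture is of the moment at which its call begins. There is no depth.
- ctrl.finish_job(): hands the job in, once; it reports no verdict.
Trained networks look in the newest picture that a camera, given by its name, has taken for a name from the list of things; names that differ only in an ending like _2 or _b are one class to them, and where a whole thing is asked for, a point or a joint stands for the part that bears it (a point fixed in the world has none). Each returns a list of dicts, best first, with "score" (0 to 1); they miss things now and then, are a little off and sometimes report something else, mostly with a low value. They report only what shows in the picture. A call takes as long as a camera call. They do not tell look-alikes from the thing itself.
- imaging.boxes_of(camera, query): "bbox" ([centre column, centre row, width, height] in pixels, round what is visible of it).
The state is a dict: "time": time; "joint_pos": joint angles; "qd": joint speeds; "joint_torque": joint torques, N m; "eef_pos": TCP position; "ee_rot": TCP orientation; "contact_force": force on the tool from outside, world axes, zero at the start; "wrist_torque": the same for the moment, N m; "width": finger opening in m.
Only numpy, scipy, OpenCV 4.12 (cv2) and the standard library are available. Lean on these libraries where they do the work, as an engineer would, in place of code of your own. Each camera call takes 0.05 s, during which the arm holds its last target. There are 200 camera calls.

## Task

Get the radiator packers ready to be drilled together: take every plywood packer out of the grey crate and pile them squarely, one on another, between the four pins on the sliding tray of the drilling clamp, with the aluminium drill plate on top. Then slide the tray fully home under the clamp, turn the clamp knob clockwise until its foot just touches the drill plate, and give it one more quarter turn and no more than that. Leave the mug, the bottle, the tape roll and the paint can where they are.

Things in the scene. Friction and masses are not known exactly. Their poses are not given: they have to be found in the camera images.
- packer1: Plywood packer, a flat board 40 (x) x 90 (y) x 12 (z) mm, about 50 g; origin at the centre of its underside (either broad face may serve as underside). Starts lying flat in the crate; two to four are present. All packers are alike.
- packer2: Plywood packer, a flat board 40 (x) x 90 (y) x 12 (z) mm, about 50 g; origin at the centre of its underside (either broad face may serve as underside). Starts lying flat in the crate; two to four are present. All packers are alike.
- packer3: Plywood packer, a flat board 40 (x) x 90 (y) x 12 (z) mm, about 50 g; origin at the centre of its underside (either broad face may serve as underside). Starts lying flat in the crate; two to four are present. All packers are alike.
- packer4: Plywood packer, a flat board 40 (x) x 90 (y) x 12 (z) mm, about 50 g; origin at the centre of its underside (either broad face may serve as underside). Starts lying flat in the crate; two to four are present. All packers are alike.
- plate: Aluminium drill plate 40 (x) x 90 (y) x 16 (z) mm with two dark drill holes near its ends, about 150 g; origin at the centre of its underside. Starts lying flat on the worktop; may be used either way up or round. Same outline as the packers, 4 mm thicker.
- plate_mid (a point): Middle of the drill plate (halfway through its thickness), axes as the plate's.
- crate: Grey open crate, fixed, 190 (x) x 230 (y) mm outside, walls 5 mm thick and 45 mm high, floor 5 mm thick; origin at the centre of its underside. The packers lie in it, long sides roughly along its y, in up to four places in two rows of two, about 30 mm clear beside each long side.
- press: Fixed drilling clamp of grey painted steel; origin on the worktop straight below the knob's axis, its +y is the direction in which the tray slides home. Base 14 mm high: 84 mm wide (x) from y = -290 to -40 mm, 150 mm wide from there to y = +70 mm. An arch stands over y = -25 to +25 mm: columns from |x| = 53 to 75 mm, crossbeam with underside at height 141 and top at 169 mm.
- tray (a joint): Travel of the aluminium sliding tray along the clamp's +y, m: 0 = fully out (tray centre 150 mm before the knob's axis), 0.150 = fully home, straight below the foot. Starts partly out, with too little room over it for loading beside the arch. Stays where left; needs about 3 N.
- tray_floor (a point): Centre of the tray's 76 (x) x 116 (y) mm upper face, 28 mm above the worktop; axes as the clamp's. Boards lie along y between end stops (60 mm tall, 24 wide, 100 mm apart inside) and four round pins 8 mm thick, 60 mm tall, at x = +-30, y = +-36 mm: 5 to 6 mm to spare all round. Between the pins the long sides are open over 64 mm for fingers.
- tray_handle (a point): Grip point of the tray's black upright handle, a 22 x 22 mm post 55 mm tall on a tongue 120 mm from the tray centre towards -y; the point lies on the post's axis 40 mm above the tray floor (68 mm above the worktop).
- knob (a joint): Turn of the clamp knob, rad, growing clockwise seen from above, range 0 to 13. It turns at fixed height and drives the foot down 24 mm per turn (3.82 mm per rad); clockwise tightens. Stays where left; friction 0.15 Nm.
- knob_grip (a point): Point to grip the knob, on its vertical axis, 211 mm above the worktop. The grip is an upright bar 64 (along the point's x) x 16 (along its y) mm, black, from 185 to 222 mm above the worktop, on a disc of 56 mm diameter; the point turns with the knob.
- foot_face (a point): Centre of the underside of the clamp's round black rubber foot (36 mm diameter), on the knob's axis. With knob = 0 and nothing under it, it is 100 mm above the worktop = 72 mm above the tray floor.
- mug: White mug, 80 mm across, 90 mm high, origin at its underside. Leave it.
- detergent: White bottle 80 mm across, 220 mm high, origin at its underside. Leave it.
- paint: White paint can 100 mm across, 120 mm high, origin at its underside. Leave it.
- tape: Roll of brown tape lying flat, 100 mm across, 25 mm high, origin at its underside. Leave it.
- foot (a joint): How far the foot is pushed up into its spring mounting, m: 0 while it touches nothing, then it grows by as much as the knob would lower the foot, up to 0.015; spring 2500 N/m. The gap between foot and collar, 16 mm free, closes by this much. A quarter turn past touching is 6 mm.
Things that resemble listed ones, but are neither listed nor needed, are in the scene too. What is shaped like the packer1 but turquoise is not meant. Leave any green look-alike of the packer2 alone.

How it is judged:
By the outcome, as a careful person would: the job done as asked, in the order asked, and still so for the second after the job is handed in, with the robot touching nothing.
Of packer1, packer2, packer3, packer4 only 2 to 4 are there at a start; the rules pass over those that are not, and their reading is None.
At some moment in a run one of plate may be knocked a few centimetres aside while the robot is not near it.
Once in a run the grip may slacken for a moment while it holds something.
It also fails if it takes over 208 s, if anything falls off the work surface, if the arm or the gripper's body presses on something with over 40 N, if the wrist force passes 120 N, or if a joint passes its speed limit or range.

## Working session

There is one attempt and no reset: what is moved stays moved. The work goes in short steps, Python scripts to look and compute and a tool call to move; the robot and the scene stay as the last step left them, time stands still between calls to the robot, and variables do not carry over. Pictures are saved under pics/ and viewed, about 12 in all and at most 16, crops included, and the job is handed in when it is done.

Besides the shell and the picture viewer there is one more tool, called after "Call:" as name([rows], argument=value, ...), one row to a line, values as JSON. play_rows: Moves the arm, as the interface text tells. Its arguments: {"type":"object","properties":{"plan":{"type":"array","items":{"type":"object","properties":{"dx":{"type":"number"},"dy":{"type":"number"},"dz":{"type":"number"},"rx":{"type":"number"},"ry":{"type":"number"},"rz":{"type":"number"},"gripper":{"type":"number"}}}}},"required":["plan"]}

```bash
mkdir -p pics; ls; cat > h.py <<'E'
import numpy as np,cv2
from bench import observe,imaging,ctrl
from scipy.spatial.transform import Rotation as R
def cap(n,f=None):
    c=imaging.capture(n)
    if f: cv2.imwrite('pics/'+f,c['image'][:,:,::-1])
    return c
def K(c):
    h,w=c['image'].shape[:2]; f=h/2/np.tan(np.radians(c['fov_y'])/2); return f,c['cx'],c['cy']
def ray(c,u,v,z):
    f,cx,cy=K(c); T=np.array(c['camera_from_world']); Rm=T[:3,:3]; o=-Rm.T@T[:3,3]
    d=Rm.T@np.array([(u-cx)/f,(v-cy)/f,1]); return (o+d*(z-o[2])/d[2])
def proj(c,p):
    f,cx,cy=K(c); T=np.array(c['camera_from_world']); q=T[:3,:3]@np.array(p)+T[:3,3]
    return np.array([f*q[0]/q[2]+cx,f*q[1]/q[2]+cy])
E
python3 - <<'E'
from h import *
s=observe();print(s)
c=cap('top','top0.png');d=cap('side','side0.png');w=cap('wrist')
for n,x in (('top',c),('side',d),('wrist',w)):
    T=np.array(x['camera_from_world']);print(n,x['fov_y'],x['cx'],x['cy'],-T[:3,:3].T@T[:3,3],T[:3,:3].round(3).tolist())
for q in ['packer1','plate','crate','press','tray','tray_handle','knob','mug','detergent','paint','tape']:
    print(q,[(np.round(b['bbox']).tolist(),round(b['score'],2)) for b in imaging.boxes_of('top',q)][:6])
E
```

```text
pics
{'time': 0.0, 'joint_pos': array([-1.34998666e+00,  2.38757443e-01, -1.42317620e-02,  1.31921049e+00,
       -1.83238648e-05,  1.57081392e+00]), 'qd': array([ 0.00048106, -0.00082108,  0.00221024,  0.00241248,  0.00152433,
        0.00026476]), 'joint_torque': array([ 9.99508529e-07, -5.38772857e+01,  3.46438479e+01,  1.84151024e-02,
       -1.55640455e-04,  1.20127471e-06]), 'eef_pos': array([ 0.11489369, -0.51186969,  0.24169862]), 'ee_rot': array([-6.96402592e-04,  9.93912299e-01,  1.10171913e-01, -8.64243991e-05]), 'contact_force': array([-0.26793599, -0.00269826,  0.68668676]), 'wrist_torque': array([0.0132786 , 0.00950418, 0.03852624]), 'width': 0.08539114296829334}
top 52.84780028285197 322.52594880257624 199.2480210401287 [0.43715564 0.02833975 1.28276442] [[0.022, -1.0, 0.01], [-0.998, -0.023, -0.061], [0.062, -0.009, -0.998]]
side 46.13705921451857 325.7957759789708 199.0489584865272 [0.01309109 1.19945879 0.96069071] [[-0.931, -0.365, -0.017], [-0.188, 0.518, -0.835], [0.314, -0.774, -0.55]]
wrist 59.50720847191771 320.64970862221605 202.9642387616873 [ 0.17924575 -0.
[... 165 characters left out ...]
.0], 0.78), ([446.0, 226.0, 30.0, 13.0], 0.77), ([413.0, 228.0, 30.0, 11.0], 0.73), ([446.0, 204.0, 30.0, 16.0], 0.72), ([368.0, 168.0, 29.0, 28.0], 0.72)]
plate []
crate [([432.0, 216.0, 80.0, 65.0], 0.97), ([446.0, 227.0, 30.0, 14.0], 0.57)]
press [([290.0, 200.0, 114.0, 56.0], 0.77), ([218.0, 140.0, 39.0, 34.0], 0.47)]
tray [([288.0, 204.0, 68.0, 25.0], 0.84), ([429.0, 215.0, 80.0, 67.0], 0.29)]
tray_handle [([289.0, 205.0, 67.0, 20.0], 0.92)]
knob [([242.0, 202.0, 23.0, 17.0], 0.82)]
mug [([403.0, 129.0, 37.0, 34.0], 0.96)]
detergent [([182.0, 183.0, 51.0, 32.0], 0.82), ([430.0, 214.0, 83.0, 66.0], 0.21)]
paint [([218.0, 142.0, 40.0, 36.0], 0.85)]
tape [([199.0, 240.0, 33.0, 36.0], 0.9)]
```

View pics/top0.png

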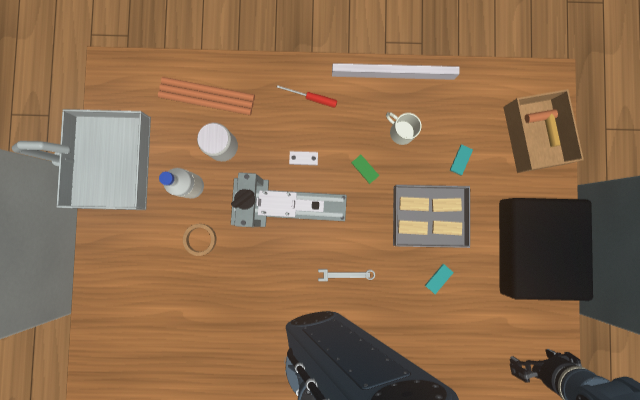

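View pics/side0.png

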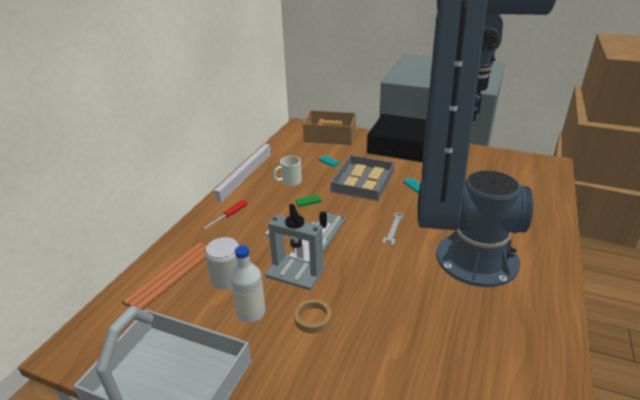

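Top: four plywood packers in the crate at (414,204), (447,205), (413,228), (447,228). The look-alikes are turquoise at (461,159) and (439,278), and green at (365,168). The white plate with two holes is at (304,158), the knob at (243,200) and the handle post at (316,205). I choose the four crate boards and the white plate, and check both in a close crop.

```bash
python3 - <<'E'
from h import *
c=cap('top'); im=c['image'][:,:,::-1]
cv2.imwrite('pics/crop1.png',cv2.resize(im[145:255,225:475],None,fx=3.2,fy=3.2,interpolation=cv2.INTER_CUBIC))
g=cv2.cvtColor(im,cv2.COLOR_BGR2HSV)
m=cv2.inRange(g,(12,60,170),(35,255,255)); m[:,:393]=0;m[:,471:]=0;m[:185]=0;m[247:]=0
def rects(m,z,amin=60):
    for k in cv2.findContours(m,cv2.RETR_EXTERNAL,cv2.CHAIN_APPROX_NONE)[0]:
        if cv2.contourArea(k)<amin: continue
        P=np.array([ray(c,u,v,z)[:2]*1000 for u,v in k[:,0]],np.float32)
        (x,y),s,a=cv2.minAreaRect(P); print(np.round([x,y]),np.round(s),round(a,1))
print('packers');rects(m,.017)
m=cv2.inRange(g,(0,0,170),(180,60,255)); m2=np.zeros_like(m); m2[148:168,285:322]=m[148:168,285:322]
print('plate');rects(m2,.016)
for n,u,v,z in [('knob',243,200,.222),('handle',316,205.5,.083),('crateL',394,216,.045),('crateR',470,216,.045),('crT',432,185.5,.045),('crB',432,247,.045),('base end top',346,195,.014),('base end bot',346,220,.014),('mug',407,127,.09),('paint',213,138,.12),('bottle',167,179,.22),('tape',199,240,.025)]:
    print(n,ray(c,u,v,z)[:2].round(3))
E
```

```text
packers
[ 435. -376.] [41. 88.] 0.1
[ 434. -269.] [90. 41.] 87.9
[ 507. -376.] [40. 90.] 4.3
[ 508. -272.] [41. 89.] 0.6
plate
[647.  82.] [42. 89.] 1.4
knob [0.496 0.229]
handle [0.492 0.037]
crateL [ 0.467 -0.204]
crateR [ 0.472 -0.438]
crT [ 0.564 -0.32 ]
crB [ 0.375 -0.322]
base end top [ 0.531 -0.057]
base end bot [ 0.452 -0.058]
mug [ 0.734 -0.231]
paint [0.68  0.341]
bottle [0.547 0.431]
tape [0.379 0.398]
```

View pics/crop1.png

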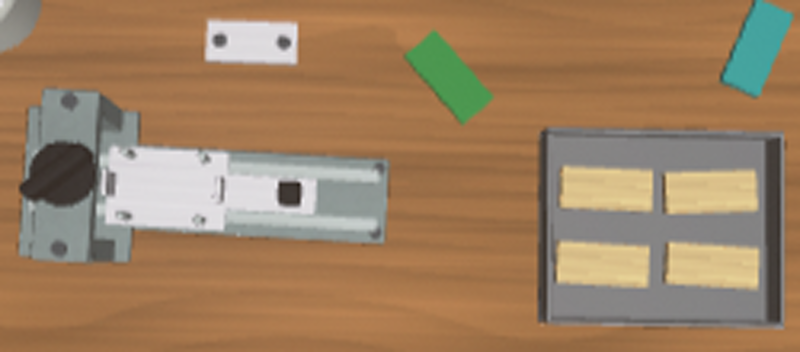

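Call:
play_rows([
  {"dz": -0.03,"gripper": -1},
  {"dx": 0.49,"dy": -0.453,"dz": -0.03,"rz": -129,"gripper": -1},
  {"dx": 0.49,"dy": -0.453,"dz": -0.03,"rz": -129,"gripper": -1},
  {"dx": 0.49,"dy": -0.453,"dz": -0.03,"rz": -129,"gripper": -1},
  {"dx": 0.49,"dy": -0.453,"dz": -0.03,"rz": -129,"gripper": -1},
  {"dx": 0.49,"dy": -0.453,"dz": -0.03,"rz": -129,"gripper": -1},
  {"dx": 0.49,"dy": -0.453,"dz": -0.03,"rz": -129,"gripper": -1},
  {"dx": 0.49,"dy": -0.453,"dz": -0.03,"rz": -129,"gripper": -1},
  {"dx": 0.49,"dy": -0.453,"dz": -0.03,"rz": -129,"gripper": -1},
  {"dx": 0.49,"dy": -0.453,"dz": -0.03,"rz": -129,"gripper": -1},
  {"dx": 0.49,"dy": -0.453,"dz": -0.03,"rz": -129,"gripper": -1},
  {"dx": 0.49,"dy": -0.453,"dz": -0.03,"rz": -129,"gripper": -1},
  {"dx": 0.49,"dy": -0.453,"dz": -0.03,"rz": -129,"gripper": -1},
  {"dx": 0.49,"dy": -0.453,"dz": -0.03,"rz": -129,"gripper": -1},
  {"dx": 0.49,"dy": -0.453,"dz": -0.03,"rz": -129,"gripper": -1},
  {"dx": 0.49,"dy": -0.453,"dz": -0.03,"rz": -129,"gripper": -1},
  {"dx": 0.49,"dy": -0.453,"dz": -0.03,"rz": -129,"gripper": -1},
  {"dx": 0.49,"dy": -0.453,"dz": -0.03,"rz": -129,"gripper": -1},
  {"dx": 0.49,"dy": -0.453,"dz": -0.03,"rz": -129,"gripper": -1},
  {"dx": 0.49,"dy": -0.453,"dz": -0.03,"rz": -129,"gripper": -1},
])

```text
validation failed for argument at $.pl...
```

Call:
play_rows([
  {"dx": 0,"dy": 0,"dz": -0.03,"rx": 0,"ry": 0,"rz": 0,"gripper": -1},
])

```text
time: 0.83
eef_pos: [0.1145, -0.5099, 0.268]
ee_rot: [-0.004, 0.994, 0.11, -0.0]
contact_force: [0.7, -0.3, 0.2]
width: 0.0851
```

Call:
play_rows([
  {"dx": 0.49,"dy": -0.453,"dz": 0,"rx": 0,"ry": 0,"rz": -129,"gripper": -1},
  {"dx": 0.49,"dy": -0.453,"dz": 0,"rx": 0,"ry": 0,"rz": -129,"gripper": -1},
  {"dx": 0.49,"dy": -0.453,"dz": 0,"rx": 0,"ry": 0,"rz": -129,"gripper": -1},
  {"dx": 0.49,"dy": -0.453,"dz": 0,"rx": 0,"ry": 0,"rz": -129,"gripper": -1},
  {"dx": 0.49,"dy": -0.453,"dz": 0,"rx": 0,"ry": 0,"rz": -129,"gripper": -1},
  {"dx": 0.49,"dy": -0.453,"dz": 0,"rx": 0,"ry": 0,"rz": -129,"gripper": -1},
  {"dx": 0.49,"dy": -0.453,"dz": 0,"rx": 0,"ry": 0,"rz": -129,"gripper": -1},
  {"dx": 0.49,"dy": -0.453,"dz": 0,"rx": 0,"ry": 0,"rz": -129,"gripper": -1},
  {"dx": 0.49,"dy": -0.453,"dz": 0,"rx": 0,"ry": 0,"rz": -129,"gripper": -1},
  {"dx": 0.49,"dy": -0.453,"dz": 0,"rx": 0,"ry": 0,"rz": -129,"gripper": -1},
  {"dx": 0.49,"dy": -0.453,"dz": 0,"rx": 0,"ry": 0,"rz": -129,"gripper": -1},
  {"dx": 0.49,"dy": -0.453,"dz": 0,"rx": 0,"ry": 0,"rz": -129,"gripper": -1},
  {"dx": 0.49,"dy": -0.453,"dz": 0,"rx": 0,"ry": 0,"rz": -129,"gripper": -1},
  {"dx": 0.49,"dy": -0.453,"dz": 0,"rx": 0,"ry": 0,"rz": -129,"gripper": -1},
  {"dx": 0.49,"dy": -0.453,"dz": 0,"rx": 0,"ry": 0,"rz": -129,"gripper": -1},
  {"dx": 0.49,"dy": -0.453,"dz": 0,"rx": 0,"ry": 0,"rz": -129,"gripper": -1},
  {"dx": 0.49,"dy": -0.453,"dz": 0,"rx": 0,"ry": 0,"rz": -129,"gripper": -1},
  {"dx": 0.49,"dy": -0.453,"dz": 0,"rx": 0,"ry": 0,"rz": -129,"gripper": -1},
])

```text
time: 2.33
eef_pos: [0.4945, 0.0418, 0.2712]
ee_rot: [-0.003, 0.324, 0.946, 0.004]
contact_force: [-0.5, -0.8, -0.9]
width: 0.0856
```

```bash
python3 - <<'E'
from h import *
s=observe();print(s['joint_pos'].round(3),s['eef_pos'].round(3))
m=R.from_quat(np.roll(s['ee_rot'],-1)).as_matrix();print(m.round(2))
E
```

```text
[ 0.079  0.182 -0.013  1.378  0.009  0.74 ] [0.494 0.042 0.271]
[[-0.79  0.61 -0.  ]
 [ 0.61  0.79  0.01]
 [ 0.01  0.01 -1.  ]]
```

Call:
play_rows([
  {"dx": 0,"dy": 0,"dz": 0,"rx": 0,"ry": 0,"rz": -127,"gripper": -1},
  {"dx": 0,"dy": 0,"dz": 0,"rx": 0,"ry": 0,"rz": -127,"gripper": -1},
  {"dx": 0,"dy": 0,"dz": 0,"rx": 0,"ry": 0,"rz": -127,"gripper": -1},
  {"dx": 0,"dy": 0,"dz": 0,"rx": 0,"ry": 0,"rz": -127,"gripper": -1},
  {"dx": 0,"dy": 0,"dz": 0,"rx": 0,"ry": 0,"rz": -127,"gripper": -1},
  {"dx": 0,"dy": 0,"dz": 0,"rx": 0,"ry": 0,"rz": -127,"gripper": -1},
  {"dx": 0,"dy": 0,"dz": 0,"rx": 0,"ry": 0,"rz": -127,"gripper": -1},
  {"dx": 0,"dy": 0,"dz": 0,"rx": 0,"ry": 0,"rz": -127,"gripper": -1},
  {"dx": 0,"dy": 0,"dz": 0,"rx": 0,"ry": 0,"rz": -127,"gripper": -1},
  {"dx": 0,"dy": 0,"dz": 0,"rx": 0,"ry": 0,"rz": -127,"gripper": -1},
  {"dx": 0,"dy": 0,"dz": 0,"rx": 0,"ry": 0,"rz": -127,"gripper": -1},
  {"dx": 0,"dy": 0,"dz": 0,"rx": 0,"ry": 0,"rz": -127,"gripper": -1},
  {"dx": 0,"dy": 0,"dz": 0,"rx": 0,"ry": 0,"rz": -127,"gripper": -1},
  {"dx": 0,"dy": 0,"dz": 0,"rx": 0,"ry": 0,"rz": -127,"gripper": -1},
  {"dx": 0,"dy": 0,"dz": 0,"rx": 0,"ry": 0,"rz": -127,"gripper": -1},
  {"dx": 0,"dy": 0,"dz": 0,"rx": 0,"ry": 0,"rz": -127,"gripper": -1},
  {"dx": 0,"dy": 0,"dz": 0,"rx": 0,"ry": 0,"rz": -127,"gripper": -1},
  {"dx": 0,"dy": 0,"dz": 0,"rx": 0,"ry": 0,"rz": -127,"gripper": -1},
  {"dx": 0,"dy": 0,"dz": 0,"rx": 0,"ry": 0,"rz": -127,"gripper": -1},
])

```text
time: 3.92
eef_pos: [0.4944, 0.0418, 0.2712]
ee_rot: [0.002, -0.703, 0.711, 0.004]
contact_force: [0.0, 0.9, -0.0]
width: 0.0856
```

```bash
cat >> h.py <<'E'
def st():
    s=observe(); m=R.from_quat(np.roll(s['ee_rot'],-1)).as_matrix(); p=s['eef_pos']
    print('t',round(s['time'],2),'p',p.round(4),'yaw(tool y)',round(np.degrees(np.arctan2(m[1,1],m[0,1])),2),'tilt',m[:2,2].round(3),'w',round(s['width'],4),'F',s['contact_force'].round(1),'q',s['joint_pos'].round(2))
    return p,m
E
python3 - <<'E'
from h import *
st()
w=cap('wrist'); d=cap('side')
a=cv2.resize(w['image'],(640,400)); b=cv2.resize(d['image'][190:290,250:360],None,fx=4,fy=4,interpolation=cv2.INTER_CUBIC)
b=cv2.copyMakeBorder(b,0,0,0,0,cv2.BORDER_CONSTANT)
cv2.imwrite('pics/w1.png',a[:,:,::-1]);cv2.imwrite('pics/s1.png',b[:,:,::-1])
E
```

```text
t 3.92 p [0.4944 0.0418 0.2712] yaw(tool y) 179.41 tilt [-0.003  0.008] w 0.0856 F [ 0.   0.9 -0. ] q [ 0.08  0.18 -0.01  1.38  0.01 -1.48]
```

View pics/w1.png

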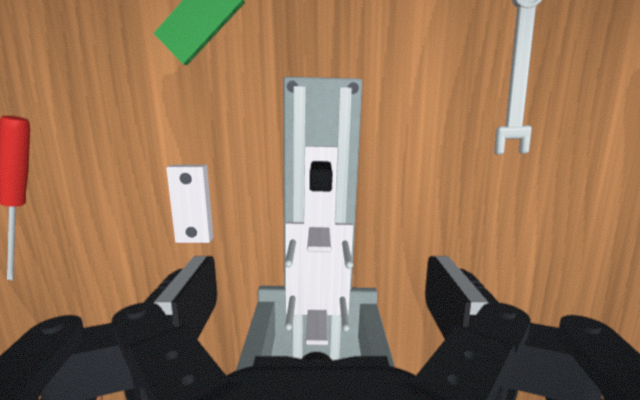

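View pics/s1.png

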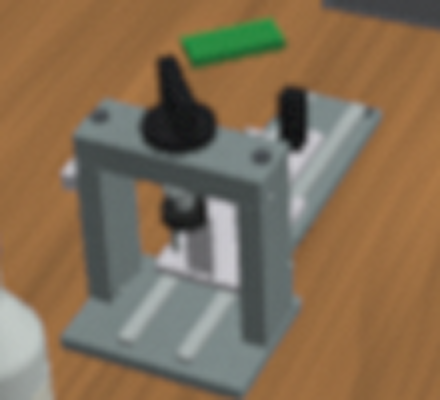

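Wrist: handle top at (320,175), base end corners at (286,79) and (361,79), plate at (190,205). The side crop shows the foot under the arch, its bottom at about (183,228) in the crop.

```bash
python3 - <<'E'
from h import *
w=cap('wrist');d=cap('side')
for n,u,v,z in [('handle top',320.5,163,.083),('handle top near',320.5,190,.083),('corner L',286,79,.014),('corner R',361,79,.014),('tray corner L',285,224,.028),('tray R',355,222,.028),('pinTL',292,241,.088),('pinTR',347,241,.088),('pinbL',293,265,.028),('pinbR',352,265,.028),('pTL2',293,297,.088),('pTR2',344,297,.088),('plate h1',185.5,178.5,.016),('plate h2',191.5,232,.016)]:
    print(n,ray(w,u,v,z)[:2].round(4))
for z in (.08,.084,.088,.092,.096,.1,.141): print(z,(proj(d,(.497,.229,z))-[250,190])*4)
for z in (.169,.222):print(z,(proj(d,(.497,.229,z))-[250,190])*4)
E
```

```text
handle top [0.4936 0.0237]
handle top near [0.4941 0.0491]
corner L [ 0.5281 -0.0545]
corner R [ 0.4496 -0.053 ]
tray corner L [0.535  0.1008]
tray R [0.4561 0.1   ]
pinTL [0.5224 0.0976]
pinTR [0.4696 0.0987]
pinbL [0.528  0.1514]
pinbR [0.4592 0.1528]
pTL2 [0.5238 0.1579]
pTR2 [0.4725 0.1589]
plate h1 [0.6453 0.0489]
plate h2 [0.6461 0.1126]
0.08 [193.91519717 228.49911526]
0.084 [193.64810239 224.27664465]
0.088 [193.38015735 220.04073251]
0.092 [193.111358   215.79131456]
0.096 [192.84170024 211.52832609]
0.1 [192.57117995 207.25170201]
0.141 [189.74762627 162.61446724]
0.169 [187.7646391  131.26565159]
0.222 [183.88333321  69.90653419]
```

Call:
play_rows([
  {"dx": 0.005,"dy": 0.0005,"dz": 0.04,"rx": 0,"ry": 0,"rz": 0,"gripper": -1},
  {"dx": 0.005,"dy": 0.0005,"dz": 0.08,"rx": 0,"ry": 0,"rz": 0,"gripper": -1},
  {"dx": 0.005,"dy": 0.0005,"dz": 0.12,"rx": 0,"ry": 0,"rz": 0,"gripper": -1},
  {"dx": 0.005,"dy": 0.0005,"dz": 0.16,"rx": 0,"ry": 0,"rz": 0,"gripper": -1},
  {"dx": 0.005,"dy": 0.0005,"dz": 0.19,"rx": 0,"ry": 0,"rz": 0,"gripper": -1},
  {"dx": 0.005,"dy": 0.0005,"dz": 0.205,"rx": 0,"ry": 0,"rz": 0,"gripper": -1},
  {"dx": 0.005,"dy": 0.0005,"dz": 0.211,"rx": 0,"ry": 0,"rz": 0,"gripper": -1},
  {"dx": 0.005,"dy": 0.0005,"dz": 0.211,"rx": 0,"ry": 0,"rz": 0,"gripper": -1},
  {"dx": 0.005,"dy": 0.0005,"dz": 0.211,"rx": 0,"ry": 0,"rz": 0,"gripper": 1},
  {"dx": 0.005,"dy": 0.0005,"dz": 0.211,"rx": 0,"ry": 0,"rz": 0,"gripper": 1},
  {"dx": 0.005,"dy": 0.0005,"dz": 0.211,"rx": 0,"ry": 0,"rz": 0,"gripper": 1},
  {"dx": 0.005,"dy": 0.0005,"dz": 0.211,"rx": 0,"ry": 0,"rz": 0,"gripper": 1},
  {"dx": 0.005,"dy": 0.0005,"dz": 0.211,"rx": 0,"ry": 0,"rz": 0,"gripper": 1},
  {"dx": 0.005,"dy": 0.0005,"dz": 0.211,"rx": 0,"ry": 0,"rz": 0,"gripper": 1},
  {"dx": 0.005,"dy": 0.0005,"dz": 0.211,"rx": 0,"ry": 0,"rz": 0,"gripper": 1},
  {"dx": 0.005,"dy": 0.0005,"dz": 0.211,"rx": 0,"ry": 0,"rz": 0,"gripper": 1},
])

```text
time: 5.45
eef_pos: [0.4941, 0.0386, 0.061]
ee_rot: [0.003, -0.7, 0.714, 0.003]
contact_force: [-0.1, 0.4, 5.8]
width: 0.0213
```

```bash
python3 -c "
from h import *
st()"
```

```text
t 5.45 p [0.4941 0.0386 0.061 ] yaw(tool y) 178.93 tilt [-0.001  0.009] w 0.0213 F [-0.1  0.4  5.8] q [ 0.07  0.32 -0.4   0.85  0.01 -1.48]
```

Call:
play_rows([
  {"dx": 0.01,"dy": 0,"dz": 0,"rx": 0,"ry": 0,"rz": 0,"gripper": 1},
  {"dx": 0.022,"dy": 0,"dz": 0,"rx": 0,"ry": 0,"rz": 0,"gripper": 1},
  {"dx": 0.034,"dy": 0,"dz": 0,"rx": 0,"ry": 0,"rz": 0,"gripper": 1},
  {"dx": 0.046,"dy": 0,"dz": 0,"rx": 0,"ry": 0,"rz": 0,"gripper": 1},
  {"dx": 0.058,"dy": 0,"dz": 0,"rx": 0,"ry": 0,"rz": 0,"gripper": 1},
  {"dx": 0.068,"dy": 0,"dz": 0,"rx": 0,"ry": 0,"rz": 0,"gripper": 1},
  {"dx": 0.074,"dy": 0,"dz": 0,"rx": 0,"ry": 0,"rz": 0,"gripper": 1},
  {"dx": 0.077,"dy": 0,"dz": 0,"rx": 0,"ry": 0,"rz": 0,"gripper": 1},
  {"dx": 0.077,"dy": 0,"dz": 0,"rx": 0,"ry": 0,"rz": 0,"gripper": 1},
  {"dx": 0.077,"dy": 0,"dz": 0,"rx": 0,"ry": 0,"rz": 0,"gripper": 1},
])

```text
time: 6.28
eef_pos: [0.4915, -0.0375, 0.0609]
ee_rot: [0.004, -0.7, 0.714, 0.005]
contact_force: [-7.0, 12.3, 11.6]
width: 0.0212
```

```bash
python3 -c "
from h import *
st()"
```

```text
t 6.28 p [ 0.4915 -0.0375  0.0609] yaw(tool y) 178.93 tilt [-0.002  0.012] w 0.0212 F [-7.  12.3 11.6] q [-0.08  0.32 -0.4   0.85  0.01 -1.64]
```

Call:
play_rows([
  {"dx": 0,"dy": 0,"dz": 0,"rx": 0,"ry": 0,"rz": 0,"gripper": -1},
  {"dx": 0,"dy": 0,"dz": 0,"rx": 0,"ry": 0,"rz": 0,"gripper": -1},
  {"dx": 0,"dy": 0,"dz": 0,"rx": 0,"ry": 0,"rz": 0,"gripper": -1},
  {"dx": 0,"dy": 0,"dz": -0.03,"rx": 0,"ry": 0,"rz": 0,"gripper": -1},
  {"dx": 0,"dy": 0,"dz": -0.07,"rx": 0,"ry": 0,"rz": 0,"gripper": -1},
  {"dx": -0.03,"dy": 0,"dz": -0.11,"rx": 0,"ry": 0,"rz": 0,"gripper": -1},
  {"dx": -0.06,"dy": 0,"dz": -0.15,"rx": 0,"ry": 0,"rz": 0,"gripper": -1},
  {"dx": -0.09,"dy": 0,"dz": -0.18,"rx": 0,"ry": 0,"rz": 0,"gripper": -1},
  {"dx": -0.12,"dy": 0,"dz": -0.21,"rx": 0,"ry": 0,"rz": 0,"gripper": -1},
  {"dx": -0.14,"dy": 0,"dz": -0.21,"rx": 0,"ry": 0,"rz": 0,"gripper": -1},
  {"dx": -0.14,"dy": 0,"dz": -0.21,"rx": 0,"ry": 0,"rz": 0,"gripper": -1},
  {"dx": -0.14,"dy": 0,"dz": -0.21,"rx": 0,"ry": 0,"rz": 0,"gripper": -1},
])

```text
time: 7.28
eef_pos: [0.4951, 0.1009, 0.2734]
ee_rot: [0.004, -0.701, 0.713, 0.004]
contact_force: [0.4, 0.4, -0.6]
width: 0.0854
```

```bash
python3 - <<'E'
from h import *
st()
w=cap('wrist','w2raw.png')
cv2.imwrite('pics/w2.png',cv2.resize(w['image'][60:340,220:430],None,fx=2.1,fy=2.1,interpolation=cv2.INTER_CUBIC)[:,:,::-1])
E
```

```text
t 7.28 p [0.4951 0.1009 0.2734] yaw(tool y) 179.08 tilt [0.    0.012] w 0.0854 F [ 0.4  0.4 -0.6] q [ 0.19  0.19  0.01  1.38  0.01 -1.36]
```

View pics/w2.png

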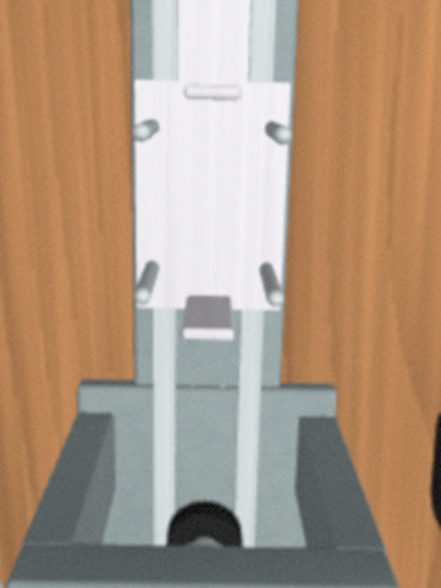

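The tray is out: plate corners in the crop at (135,80), (290,82), (135,307), (283,309). Pin tops are at (141,133), (285,135), (142,297), (277,297).

```bash
python3 - <<'E'
from h import *
w=cap('wrist')
def g(pts,z):
    P=np.array([ray(w,220+u/2.1,60+v/2.1,z)[:2] for u,v in pts]); 
    y=P[:2].mean(0)-0; b=P[2:].mean(0)
    print(P.round(4).tolist(),'c',P.mean(0).round(4),'slope',((b-y)/(b-y)[1])[0].round(4))
g([(135,80),(290,82),(135,307),(283,309)],.028)
g([(141,133),(285,135),(142,297),(277,297)],.088)
g([(154,123),(273,127),(153,265),(266,265)],.028)
# packer pts for the wrist viewpoint later
E
```

```text
[[0.53, 0.0239], [0.4542, 0.0262], [0.5353, 0.1394], [0.4566, 0.1419]] c [0.494  0.0828] slope 0.0333
[[0.5226, 0.0463], [0.4624, 0.0481], [0.5253, 0.1174], [0.4653, 0.1185]] c [0.4939 0.0826] slope 0.0392
[[0.5215, 0.0445], [0.4625, 0.0475], [0.5248, 0.1167], [0.4657, 0.1177]] c [0.4936 0.0816] slope 0.0465
```

Call:
play_rows([
  {"dx": 0.04,"dy": 0.01,"dz": -0.02,"rx": 0,"ry": 0,"rz": 0,"gripper": -1},
  {"dx": 0.08,"dy": 0.02,"dz": -0.02,"rx": 0,"ry": 0,"rz": 0,"gripper": -1},
  {"dx": 0.12,"dy": 0.02,"dz": -0.02,"rx": 0,"ry": 0,"rz": 0,"gripper": -1},
  {"dx": 0.16,"dy": 0.02,"dz": -0.02,"rx": 0,"ry": 0,"rz": 0,"gripper": -1},
  {"dx": 0.2,"dy": 0.02,"dz": -0.02,"rx": 0,"ry": 0,"rz": 0,"gripper": -1},
  {"dx": 0.24,"dy": 0.02,"dz": -0.02,"rx": 0,"ry": 0,"rz": 0,"gripper": -1},
  {"dx": 0.28,"dy": 0.02,"dz": -0.02,"rx": 0,"ry": 0,"rz": 0,"gripper": -1},
  {"dx": 0.32,"dy": 0.02,"dz": -0.02,"rx": 0,"ry": 0,"rz": 0,"gripper": -1},
  {"dx": 0.36,"dy": 0.02,"dz": -0.02,"rx": 0,"ry": 0,"rz": 0,"gripper": -1},
  {"dx": 0.4,"dy": 0.02,"dz": -0.02,"rx": 0,"ry": 0,"rz": 0,"gripper": -1},
  {"dx": 0.41,"dy": 0.02,"dz": -0.02,"rx": 0,"ry": 0,"rz": 0,"gripper": -1},
  {"dx": 0.41,"dy": 0.02,"dz": -0.02,"rx": 0,"ry": 0,"rz": 0,"gripper": -1},
  {"dx": 0.41,"dy": 0.02,"dz": -0.02,"rx": 0,"ry": 0,"rz": 0,"gripper": -1},
])

```text
time: 8.47
eef_pos: [0.4655, -0.3114, 0.2862]
ee_rot: [0.003, -0.699, 0.715, 0.006]
contact_force: [-0.3, 0.4, -0.2]
width: 0.0855
```

```bash
cat >> h.py <<'E'
def wood(w,z=.017,show=True,lo=(12,60,170)):
    im=w['image'][:,:,::-1]; g=cv2.cvtColor(np.ascontiguousarray(im),cv2.COLOR_BGR2HSV)
    m=cv2.inRange(g,lo,(35,150,255)); m=cv2.morphologyEx(m,cv2.MORPH_OPEN,np.ones((5,5)))
    out=[]
    for k in cv2.findContours(m,cv2.RETR_EXTERNAL,cv2.CHAIN_APPROX_NONE)[0]:
        if cv2.contourArea(k)<800: continue
        P=np.array([ray(w,u,v,z)[:2]*1000 for u,v in k[:,0]],np.float32)
        (x,y),s,a=cv2.minAreaRect(P)
        if s[0]>s[1]: a-=90
        r=[x,y,min(s),max(s),(a+90)%180-90]; out.append(r)
        if show: print('wood',np.round(r,1))
    return out
E
python3 - <<'E'
from h import *
st(); w=cap('wrist','w3.png'); wood(w)
E
```

```text
t 8.47 p [ 0.4655 -0.3114  0.2862] yaw(tool y) 178.77 tilt [-0.005  0.013] w 0.0855 F [-0.3  0.4 -0.2] q [-0.59  0.3   0.18  1.47  0.01 -2.14]
wood [ 507.8 -140.1   19.5  107.7    1.3]
wood [ 7.247e+02 -1.634e+02  3.360e+01  7.020e+01  1.000e-01]
wood [ 486.7 -132.3   20.1  124.2   -1.5]
wood [ 855.7 -150.3   43.   165.   -15.2]
wood [ 433.9 -269.2   40.4   90.6   -2.2]
wood [ 507.5 -272.8   40.6   89.4   -1.3]
wood [  88.8 -236.9   44.8  260.1    1. ]
wood [ 610.9 -295.5   14.   181.     2.4]
wood [ 506.9 -375.2   40.7   90.     3. ]
wood [ 435.  -377.1   40.3   90.    -2.4]
wood [ 660.1 -305.6   84.5  277.2    3.6]
wood [ 7.480e+02 -3.681e+02  8.430e+01  2.164e+02 -3.000e-01]
wood [ 179.  -284.2   75.6  384.8    3. ]
wood [ 285.7 -426.4   34.4  108.     5. ]
wood [ 342.  -253.3  253.1  454.1   -1.4]
wood [ 5.713e+02 -2.582e+02  6.790e+01  4.543e+02 -1.000e-01]
wood [ 643.  -459.3   53.9   62.7   88.8]
```

View pics/w3.png

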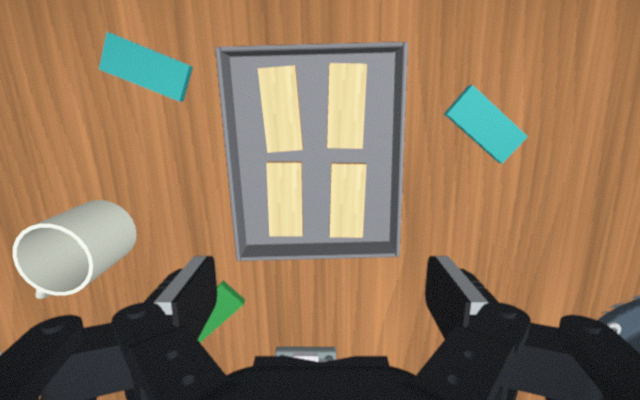

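```bash
cat >> h.py <<'E'
def go(x,y,z,yaw,fromp=None):
    """row (tool axes) from the measured pose - or from a given upright pose (x,y,z,yaw) - to an upright pose"""
    def rot(a):
        a=np.radians(a); ty=np.array([np.cos(a),np.sin(a),0]); tz=np.array([0,0,-1.]); return np.c_[np.cross(ty,tz),ty,tz]
    if fromp is None:
        s=observe(); p=s['eef_pos']; m=R.from_quat(np.roll(s['ee_rot'],-1)).as_matrix()
    else: p=np.array(fromp[:3]); m=rot(fromp[3])
    d=m.T@(np.array([x,y,z])-p); r=np.degrees(R.from_matrix(m.T@rot(yaw)).as_rotvec())
    print('row',d.round(4),r.round(2))
E
python3 - <<'E'
from h import *
st()
go(.434,-.2692,.12,177.8); go(.434,-.2692,.0175,177.8)
go(.494,.0825,.16,178,(.434,-.2692,.16,177.8))
go(.434,-.3771,.16,177.6,(.494,.0825,.16,178))
E
```

```text
t 8.52 p [ 0.4659 -0.3104  0.2866] yaw(tool y) 178.86 tilt [-0.004  0.013] w 0.0853 F [ 0.2  0.7 -0.4] q [-0.59  0.3   0.18  1.47  0.01 -2.14]
row [-0.0385  0.032   0.1673] [0.25 0.73 1.06]
row [-0.0372  0.0316  0.2698] [0.25 0.73 1.06]
row [-0.3537 -0.0465  0.    ] [ 0.   0.  -0.2]
row [0.4614 0.0439 0.    ] [0.  0.  0.4]
```

Call:
play_rows([
  {"dx": -0.02,"dy": 0.015,"dz": 0.03,"rx": 0.2,"ry": 0.7,"rz": 1.1,"gripper": -0.4},
  {"dx": -0.038,"dy": 0.032,"dz": 0.06,"rx": 0.2,"ry": 0.7,"rz": 1.1,"gripper": -0.4},
  {"dx": -0.038,"dy": 0.032,"dz": 0.1,"rx": 0.2,"ry": 0.7,"rz": 1.1,"gripper": -0.4},
  {"dx": -0.038,"dy": 0.032,"dz": 0.14,"rx": 0.2,"ry": 0.7,"rz": 1.1,"gripper": -0.4},
  {"dx": -0.038,"dy": 0.032,"dz": 0.18,"rx": 0.2,"ry": 0.7,"rz": 1.1,"gripper": -0.4},
  {"dx": -0.038,"dy": 0.032,"dz": 0.2,"rx": 0.2,"ry": 0.7,"rz": 1.1,"gripper": -0.4},
  {"dx": -0.038,"dy": 0.032,"dz": 0.2,"rx": 0.2,"ry": 0.7,"rz": 1.1,"gripper": -0.4},
  {"dx": -0.038,"dy": 0.032,"dz": 0.2,"rx": 0.2,"ry": 0.7,"rz": 1.1,"gripper": -0.4},
])

```text
time: 9.18
eef_pos: [0.4334, -0.2679, 0.0873]
ee_rot: [-0.0, -0.694, 0.72, 0.001]
contact_force: [-0.1, 0.6, 0.5]
width: 0.0597
```

```bash
python3 - <<'E'
from h import *
st();go(.434,-.2692,.0175,177.8)
E
```

```text
t 9.18 p [ 0.4334 -0.2679  0.0873] yaw(tool y) 177.84 tilt [-0.002  0.002] w 0.0597 F [-0.1  0.6  0.5] q [-0.55  0.32 -0.32  0.93  0.   -2.09]
row [ 0.0014 -0.0008  0.0698] [0.14 0.08 0.04]
```

Width 59.7 mm as wanted and the pose is right. Descend and grip.

Call:
play_rows([
  {"dx": 0.001,"dy": -0.001,"dz": 0.03,"rx": 0.1,"ry": 0.1,"rz": 0,"gripper": -0.4},
  {"dx": 0.001,"dy": -0.001,"dz": 0.055,"rx": 0.1,"ry": 0.1,"rz": 0,"gripper": -0.4},
  {"dx": 0.001,"dy": -0.001,"dz": 0.067,"rx": 0.1,"ry": 0.1,"rz": 0,"gripper": -0.4},
  {"dx": 0.001,"dy": -0.001,"dz": 0.07,"rx": 0.1,"ry": 0.1,"rz": 0,"gripper": -0.4},
  {"dx": 0.001,"dy": -0.001,"dz": 0.07,"rx": 0.1,"ry": 0.1,"rz": 0,"gripper": -0.4},
  {"dx": 0.001,"dy": -0.001,"dz": 0.07,"rx": 0.1,"ry": 0.1,"rz": 0,"gripper": 1},
  {"dx": 0.001,"dy": -0.001,"dz": 0.07,"rx": 0.1,"ry": 0.1,"rz": 0,"gripper": 1},
  {"dx": 0.001,"dy": -0.001,"dz": 0.07,"rx": 0.1,"ry": 0.1,"rz": 0,"gripper": 1},
  {"dx": 0.001,"dy": -0.001,"dz": 0.07,"rx": 0.1,"ry": 0.1,"rz": 0,"gripper": 1},
  {"dx": 0.001,"dy": -0.001,"dz": 0.07,"rx": 0.1,"ry": 0.1,"rz": 0,"gripper": 1},
  {"dx": 0.001,"dy": -0.001,"dz": 0.04,"rx": 0.1,"ry": 0.1,"rz": 0,"gripper": 1},
  {"dx": 0.001,"dy": -0.001,"dz": 0.0,"rx": 0.1,"ry": 0.1,"rz": 0,"gripper": 1},
  {"dx": 0.001,"dy": -0.001,"dz": -0.04,"rx": 0.1,"ry": 0.1,"rz": 0,"gripper": 1},
  {"dx": 0.001,"dy": -0.001,"dz": -0.073,"rx": 0.1,"ry": 0.1,"rz": 0,"gripper": 1},
  {"dx": 0.001,"dy": -0.001,"dz": -0.073,"rx": 0.1,"ry": 0.1,"rz": 0,"gripper": 1},
])

```text
time: 10.43
eef_pos: [0.4376, -0.2709, 0.1683]
ee_rot: [0.001, -0.694, 0.72, -0.006]
contact_force: [1.4, -0.5, 0.2]
width: 0.0379
```

```bash
python3 - <<'E'
from h import *
st();go(.494,.0825,.15,178); w=cap('wrist','w4.png')
E
```

```text
t 10.43 p [ 0.4376 -0.2709  0.1683] yaw(tool y) 177.85 tilt [ 0.009 -0.006] w 0.0379 F [ 1.4 -0.5  0.2] q [-0.55  0.25 -0.19  1.12 -0.   -2.09]
row [-0.3553 -0.0429  0.0165] [-0.55 -0.35 -0.15]
```

View pics/w4.png

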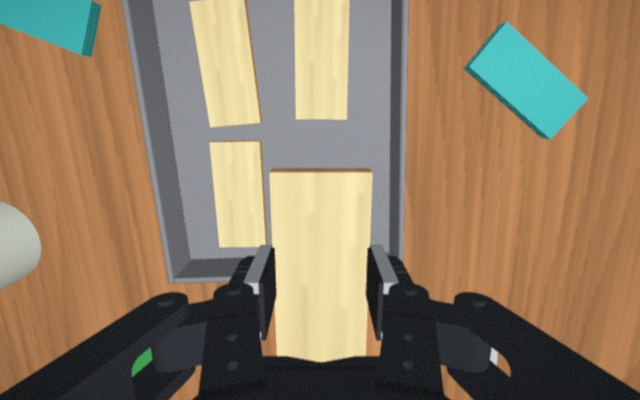

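The board is held square between the pads, its far edge at about v=173. I use that edge to find the board's centre relative to the TCP.

```bash
cat >> h.py <<'E'
def held(col=321,th=.0005,sat=60):
    """tool-x offset of a held board's centre, from its far top edge (top face th above the TCP plane)"""
    w=cap('wrist'); p,m=st()
    g=cv2.cvtColor(w['image'],cv2.COLOR_RGB2HSV)
    k=cv2.inRange(g,(12,30,200),(35,150,255))[:,col-20:col+20].mean(1)>127
    v=250
    while k[v]: v-=1
    q=ray(w,col,v+.5,p[2]+th)-p; f=m.T@q
    print('edge row',v,'tool',f.round(4),'centre off x',round(f[0]-.045,4))
E
python3 - <<'E'
from h import *
held(); go(.494,.0825,.15,178)
E
```

```text
t 10.53 p [ 0.4356 -0.2697  0.1629] yaw(tool y) 177.84 tilt [ 0.004 -0.003] w 0.0381 F [ 0.3  0.3 -2.3] q [-0.55  0.25 -0.2   1.11 -0.   -2.09]
edge row 171 tool [ 0.045  -0.0009 -0.0004] centre off x 0.0
row [-0.3542 -0.0451  0.0121] [-0.21 -0.16 -0.16]
```

Call:
play_rows([
  {"dx": -0.03,"dy": -0.005,"dz": 0.0,"rx": -0.2,"ry": -0.2,"rz": -0.2,"gripper": 1},
  {"dx": -0.07,"dy": -0.01,"dz": 0.0,"rx": -0.2,"ry": -0.2,"rz": -0.2,"gripper": 1},
  {"dx": -0.11,"dy": -0.015,"dz": 0.0,"rx": -0.2,"ry": -0.2,"rz": -0.2,"gripper": 1},
  {"dx": -0.15,"dy": -0.02,"dz": 0.0,"rx": -0.2,"ry": -0.2,"rz": -0.2,"gripper": 1},
  {"dx": -0.19,"dy": -0.025,"dz": 0.0,"rx": -0.2,"ry": -0.2,"rz": -0.2,"gripper": 1},
  {"dx": -0.23,"dy": -0.03,"dz": 0.0,"rx": -0.2,"ry": -0.2,"rz": -0.2,"gripper": 1},
  {"dx": -0.27,"dy": -0.035,"dz": 0.0,"rx": -0.2,"ry": -0.2,"rz": -0.2,"gripper": 1},
  {"dx": -0.31,"dy": -0.04,"dz": 0.0,"rx": -0.2,"ry": -0.2,"rz": -0.2,"gripper": 1},
  {"dx": -0.34,"dy": -0.045,"dz": 0.012,"rx": -0.2,"ry": -0.2,"rz": -0.2,"gripper": 1},
  {"dx": -0.354,"dy": -0.045,"dz": 0.03,"rx": -0.2,"ry": -0.2,"rz": -0.2,"gripper": 1},
  {"dx": -0.354,"dy": -0.045,"dz": 0.047,"rx": -0.2,"ry": -0.2,"rz": -0.2,"gripper": 1},
  {"dx": -0.354,"dy": -0.045,"dz": 0.047,"rx": -0.2,"ry": -0.2,"rz": -0.2,"gripper": 1},
  {"dx": -0.354,"dy": -0.045,"dz": 0.047,"rx": -0.2,"ry": -0.2,"rz": -0.2,"gripper": 1},
])

```text
time: 11.62
eef_pos: [0.4927, 0.0822, 0.1139]
ee_rot: [-0.001, -0.695, 0.719, 0.001]
contact_force: [0.5, -0.4, -0.8]
width: 0.0382
```

```bash
python3 - <<'E'
from h import *
held();go(.494,.0825,.041,178); cap('wrist','w5.png')
E
```

```text
t 11.67 p [0.4935 0.0819 0.1149] yaw(tool y) 178.03 tilt [-0.001  0.   ] w 0.0377 F [ 1.  -0.  -0.8] q [ 0.16  0.28 -0.3   0.99  0.   -1.37]
edge row 172 tool [ 0.0444  0.0011 -0.0005] centre off x -0.0006
row [-0.0006 -0.0006  0.0739] [0.07 0.02 0.03]
```

View pics/w5.png

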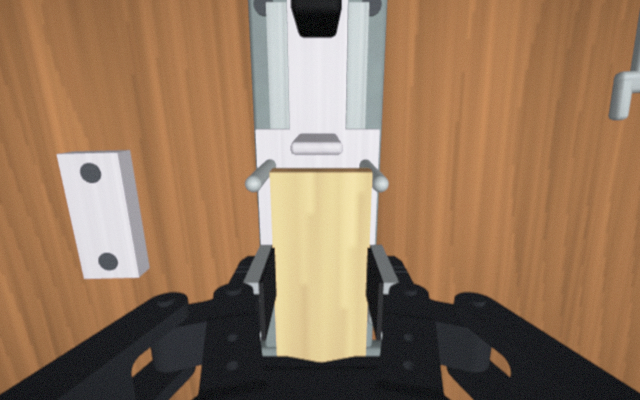

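The board sits over the tray with the pin tops at (254,184) and (380,184). I check the board edge against them.

```bash
python3 - <<'E'
from h import *
w=cap('wrist');p,m=st()
for n,u,v,z in [('pinL',254,184,.088),('pinR',380,184,.088),('bL',271.5,172,.1155),('bR',373,172,.1155),('trayL',256,129,.028),('trayR',380,129,.028)]:
    q=ray(w,u,v,z); print(n,q[:2].round(4),(m.T@(q-p))[:2].round(4))
E
```

```text
t 11.77 p [0.4944 0.0817 0.1158] yaw(tool y) 177.99 tilt [0.001 0.001] w 0.038 F [ 0.8  0.4 -0.9] q [ 0.16  0.27 -0.3   0.99  0.   -1.37]
pinL [0.5236 0.0467] [ 0.034  -0.0303]
pinR [0.4654 0.0487] [0.034  0.0279]
bL [0.511  0.0366] [ 0.0445 -0.0182]
bR [0.4726 0.038 ] [0.0445 0.0203]
trayL [0.5316 0.0248] [ 0.0557 -0.039 ]
trayR [0.4558 0.0274] [0.0557 0.0368]
```

Call:
play_rows([
  {"dx": -0.0013,"dy": -0.0012,"dz": 0.01,"rx": 0,"ry": 0,"rz": 0,"gripper": 1},
  {"dx": -0.0013,"dy": -0.0012,"dz": 0.03,"rx": 0,"ry": 0,"rz": 0,"gripper": 1},
  {"dx": -0.0013,"dy": -0.0012,"dz": 0.05,"rx": 0,"ry": 0,"rz": 0,"gripper": 1},
  {"dx": -0.0013,"dy": -0.0012,"dz": 0.066,"rx": 0,"ry": 0,"rz": 0,"gripper": 1},
  {"dx": -0.0013,"dy": -0.0012,"dz": 0.072,"rx": 0,"ry": 0,"rz": 0,"gripper": 1},
  {"dx": -0.0013,"dy": -0.0012,"dz": 0.0745,"rx": 0,"ry": 0,"rz": 0,"gripper": 1},
  {"dx": -0.0013,"dy": -0.0012,"dz": 0.0745,"rx": 0,"ry": 0,"rz": 0,"gripper": 1},
  {"dx": -0.0013,"dy": -0.0012,"dz": 0.0745,"rx": 0,"ry": 0,"rz": 0,"gripper": 1},
])

```text
time: 12.43
eef_pos: [0.4951, 0.0826, 0.0424]
ee_rot: [0.0, -0.694, 0.72, 0.0]
contact_force: [-6.8, -1.2, 12.2]
width: 0.0381
```

```bash
python3 - <<'E'
from h import *
st()
E
```

```text
t 12.43 p [0.4951 0.0826 0.0424] yaw(tool y) 177.95 tilt [0.    0.001] w 0.0381 F [-6.8 -1.2 12.2] q [ 0.16  0.35 -0.41  0.81  0.   -1.37]
```

Call:
play_rows([
  {"dx": 0,"dy": 0,"dz": -0.001,"rx": 0,"ry": 0,"rz": 0,"gripper": -0.4},
  {"dx": 0,"dy": 0,"dz": -0.001,"rx": 0,"ry": 0,"rz": 0,"gripper": -0.4},
  {"dx": 0,"dy": 0,"dz": -0.001,"rx": 0,"ry": 0,"rz": 0,"gripper": -0.4},
  {"dx": 0,"dy": 0,"dz": -0.001,"rx": 0,"ry": 0,"rz": 0,"gripper": -0.4},
  {"dx": 0,"dy": 0,"dz": -0.02,"rx": 0,"ry": 0,"rz": 0,"gripper": -0.4},
  {"dx": 0,"dy": 0,"dz": -0.06,"rx": 0,"ry": 0,"rz": 0,"gripper": -0.4},
  {"dx": 0,"dy": 0,"dz": -0.1,"rx": 0,"ry": 0,"rz": 0,"gripper": -0.4},
  {"dx": 0,"dy": 0,"dz": -0.12,"rx": 0,"ry": 0,"rz": 0,"gripper": -0.4},
  {"dx": 0,"dy": 0,"dz": -0.12,"rx": 0,"ry": 0,"rz": 0,"gripper": -0.4},
])

```text
time: 13.18
eef_pos: [0.4977, 0.0829, 0.1672]
ee_rot: [0.004, -0.694, 0.72, -0.002]
contact_force: [-0.5, -0.1, -0.5]
width: 0.0599
```

```bash
python3 - <<'E'
from h import *
st(); w=cap('wrist','w6.png')
[print(np.round(r,1)) for r in wood(w,.04,False,(12,30,200)) if 35<r[2]<48]
go(.507,-.2728,.1,178.7); cv2.imwrite('pics/w6.png',w['image'][100:,160:480,::-1])
E
```

```text
t 13.18 p [0.4977 0.0829 0.1672] yaw(tool y) 177.94 tilt [0.008 0.002] w 0.0599 F [-0.5 -0.1 -0.5] q [ 0.16  0.24 -0.22  1.11  0.   -1.37]
[495.   82.8  39.9  88.9  -2. ]
row [ 0.3551 -0.0227  0.0644] [-0.31  0.1  -0.76]
```

View pics/w6.png

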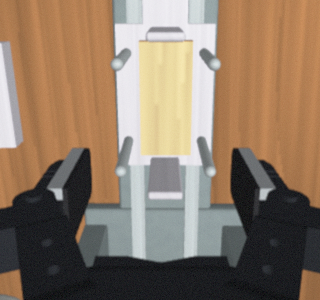

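Board 1 lies square between the pins, at (0.495, 0.083) and -2°. Next is board D.

Call:
play_rows([
  {"dx": 0.04,"dy": -0.003,"dz": 0.0,"rx": -0.3,"ry": 0.1,"rz": -0.8,"gripper": -0.4},
  {"dx": 0.08,"dy": -0.006,"dz": 0.0,"rx": -0.3,"ry": 0.1,"rz": -0.8,"gripper": -0.4},
  {"dx": 0.12,"dy": -0.009,"dz": 0.0,"rx": -0.3,"ry": 0.1,"rz": -0.8,"gripper": -0.4},
  {"dx": 0.16,"dy": -0.012,"dz": 0.0,"rx": -0.3,"ry": 0.1,"rz": -0.8,"gripper": -0.4},
  {"dx": 0.2,"dy": -0.015,"dz": 0.0,"rx": -0.3,"ry": 0.1,"rz": -0.8,"gripper": -0.4},
  {"dx": 0.24,"dy": -0.018,"dz": 0.0,"rx": -0.3,"ry": 0.1,"rz": -0.8,"gripper": -0.4},
  {"dx": 0.28,"dy": -0.02,"dz": 0.0,"rx": -0.3,"ry": 0.1,"rz": -0.8,"gripper": -0.4},
  {"dx": 0.32,"dy": -0.023,"dz": 0.01,"rx": -0.3,"ry": 0.1,"rz": -0.8,"gripper": -0.4},
  {"dx": 0.35,"dy": -0.023,"dz": 0.03,"rx": -0.3,"ry": 0.1,"rz": -0.8,"gripper": -0.4},
  {"dx": 0.355,"dy": -0.023,"dz": 0.06,"rx": -0.3,"ry": 0.1,"rz": -0.8,"gripper": -0.4},
  {"dx": 0.355,"dy": -0.023,"dz": 0.08,"rx": -0.3,"ry": 0.1,"rz": -0.8,"gripper": -0.4},
  {"dx": 0.355,"dy": -0.023,"dz": 0.08,"rx": -0.3,"ry": 0.1,"rz": -0.8,"gripper": -0.4},
  {"dx": 0.355,"dy": -0.023,"dz": 0.08,"rx": -0.3,"ry": 0.1,"rz": -0.8,"gripper": -0.4},
])

```text
time: 14.32
eef_pos: [0.5061, -0.2722, 0.0828]
ee_rot: [-0.001, -0.699, 0.715, 0.002]
contact_force: [0.1, -0.2, -0.0]
width: 0.0598
```

```bash
python3 - <<'E'
from h import *
st();go(.507,-.2728,.0185,178.7)
E
```

```text
t 14.32 p [ 0.5061 -0.2722  0.0828] yaw(tool y) 178.72 tilt [-0.003  0.002] w 0.0598 F [ 0.1 -0.2 -0. ] q [-0.49  0.42 -0.17  0.98  0.   -2.04]
row [ 0.0007 -0.0011  0.0643] [0.19 0.11 0.02]
```

Call:
play_rows([
  {"dx": 0.0007,"dy": -0.001,"dz": 0.03,"rx": 0.2,"ry": 0.1,"rz": 0,"gripper": -0.4},
  {"dx": 0.0007,"dy": -0.001,"dz": 0.05,"rx": 0.2,"ry": 0.1,"rz": 0,"gripper": -0.4},
  {"dx": 0.0007,"dy": -0.001,"dz": 0.062,"rx": 0.2,"ry": 0.1,"rz": 0,"gripper": -0.4},
  {"dx": 0.0007,"dy": -0.001,"dz": 0.0645,"rx": 0.2,"ry": 0.1,"rz": 0,"gripper": -0.4},
  {"dx": 0.0007,"dy": -0.001,"dz": 0.0645,"rx": 0.2,"ry": 0.1,"rz": 0,"gripper": -0.4},
  {"dx": 0.0007,"dy": -0.001,"dz": 0.0645,"rx": 0.2,"ry": 0.1,"rz": 0,"gripper": 1},
  {"dx": 0.0007,"dy": -0.001,"dz": 0.0645,"rx": 0.2,"ry": 0.1,"rz": 0,"gripper": 1},
  {"dx": 0.0007,"dy": -0.001,"dz": 0.0645,"rx": 0.2,"ry": 0.1,"rz": 0,"gripper": 1},
  {"dx": 0.0007,"dy": -0.001,"dz": 0.0645,"rx": 0.2,"ry": 0.1,"rz": 0,"gripper": 1},
  {"dx": 0.0007,"dy": -0.001,"dz": 0.0645,"rx": 0.2,"ry": 0.1,"rz": 0,"gripper": 1},
  {"dx": 0.0007,"dy": -0.001,"dz": 0.04,"rx": 0.2,"ry": 0.1,"rz": 0,"gripper": 1},
  {"dx": 0.0007,"dy": -0.001,"dz": 0.01,"rx": 0.2,"ry": 0.1,"rz": 0,"gripper": 1},
  {"dx": 0.0007,"dy": -0.001,"dz": -0.03,"rx": 0.2,"ry": 0.1,"rz": 0,"gripper": 1},
  {"dx": 0.0007,"dy": -0.001,"dz": -0.06,"rx": 0.2,"ry": 0.1,"rz": 0,"gripper": 1},
  {"dx": 0.0007,"dy": -0.001,"dz": -0.075,"rx": 0.2,"ry": 0.1,"rz": 0,"gripper": 1},
  {"dx": 0.0007,"dy": -0.001,"dz": -0.075,"rx": 0.2,"ry": 0.1,"rz": 0,"gripper": 1},
])

```text
time: 15.65
eef_pos: [0.5095, -0.2742, 0.1634]
ee_rot: [0.001, -0.699, 0.715, -0.004]
contact_force: [-0.0, -0.8, 0.4]
width: 0.0377
```

```bash
python3 - <<'E'
from h import *
held();go(.495,.083,.12,178)
E
```

```text
t 15.7 p [ 0.5087 -0.2737  0.1609] yaw(tool y) 178.73 tilt [ 0.005 -0.003] w 0.0377 F [-1.2  0.4 -0.2] q [-0.49  0.36 -0.05  1.15  0.   -2.04]
edge row 172 tool [ 0.0444 -0.0006 -0.0004] centre off x -0.0006
row [-0.3564  0.0218  0.0399] [-0.3  -0.14  0.73]
```

Call:
play_rows([
  {"dx": -0.03,"dy": 0.002,"dz": 0.0,"rx": -0.3,"ry": -0.1,"rz": 0.7,"gripper": 1},
  {"dx": -0.07,"dy": 0.005,"dz": 0.0,"rx": -0.3,"ry": -0.1,"rz": 0.7,"gripper": 1},
  {"dx": -0.11,"dy": 0.008,"dz": 0.0,"rx": -0.3,"ry": -0.1,"rz": 0.7,"gripper": 1},
  {"dx": -0.15,"dy": 0.01,"dz": 0.0,"rx": -0.3,"ry": -0.1,"rz": 0.7,"gripper": 1},
  {"dx": -0.19,"dy": 0.013,"dz": 0.0,"rx": -0.3,"ry": -0.1,"rz": 0.7,"gripper": 1},
  {"dx": -0.23,"dy": 0.016,"dz": 0.0,"rx": -0.3,"ry": -0.1,"rz": 0.7,"gripper": 1},
  {"dx": -0.27,"dy": 0.019,"dz": 0.0,"rx": -0.3,"ry": -0.1,"rz": 0.7,"gripper": 1},
  {"dx": -0.31,"dy": 0.022,"dz": 0.0,"rx": -0.3,"ry": -0.1,"rz": 0.7,"gripper": 1},
  {"dx": -0.34,"dy": 0.022,"dz": 0.01,"rx": -0.3,"ry": -0.1,"rz": 0.7,"gripper": 1},
  {"dx": -0.3565,"dy": 0.022,"dz": 0.025,"rx": -0.3,"ry": -0.1,"rz": 0.7,"gripper": 1},
  {"dx": -0.3565,"dy": 0.022,"dz": 0.04,"rx": -0.3,"ry": -0.1,"rz": 0.7,"gripper": 1},
  {"dx": -0.3565,"dy": 0.022,"dz": 0.04,"rx": -0.3,"ry": -0.1,"rz": 0.7,"gripper": 1},
  {"dx": -0.3565,"dy": 0.022,"dz": 0.04,"rx": -0.3,"ry": -0.1,"rz": 0.7,"gripper": 1},
])

```text
time: 16.78
eef_pos: [0.4937, 0.0831, 0.119]
ee_rot: [-0.001, -0.695, 0.719, 0.001]
contact_force: [0.6, 0.1, 0.2]
width: 0.038
```

```bash
python3 - <<'E'
from h import *
held();go(.495,.083,.054,178)
E
```

```text
t 16.83 p [0.4944 0.0828 0.1198] yaw(tool y) 178.02 tilt [-0.001 -0.001] w 0.0379 F [ 0.6 -0.7 -0.3] q [ 0.17  0.27 -0.29  1.   -0.   -1.37]
edge row 172 tool [ 0.0443  0.001  -0.0005] centre off x -0.0007
row [-0.0003 -0.0007  0.0658] [ 0.07 -0.06  0.02]
```

Call:
play_rows([
  {"dx": 0,"dy": -0.0006,"dz": 0.01,"rx": 0,"ry": 0,"rz": 0,"gripper": 1},
  {"dx": 0,"dy": -0.0006,"dz": 0.03,"rx": 0,"ry": 0,"rz": 0,"gripper": 1},
  {"dx": 0,"dy": -0.0006,"dz": 0.048,"rx": 0,"ry": 0,"rz": 0,"gripper": 1},
  {"dx": 0,"dy": -0.0006,"dz": 0.06,"rx": 0,"ry": 0,"rz": 0,"gripper": 1},
  {"dx": 0,"dy": -0.0006,"dz": 0.064,"rx": 0,"ry": 0,"rz": 0,"gripper": 1},
  {"dx": 0,"dy": -0.0006,"dz": 0.0645,"rx": 0,"ry": 0,"rz": 0,"gripper": 1},
  {"dx": 0,"dy": -0.0006,"dz": 0.0645,"rx": 0,"ry": 0,"rz": 0,"gripper": 1},
])

```text
time: 17.42
eef_pos: [0.4952, 0.0821, 0.0556]
ee_rot: [-0.001, -0.694, 0.72, -0.0]
contact_force: [-1.1, -0.9, -0.1]
width: 0.038
```

Call:
play_rows([
  {"dx": 0,"dy": 0,"dz": 0,"rx": 0,"ry": 0,"rz": 0,"gripper": -0.4},
  {"dx": 0,"dy": 0,"dz": 0,"rx": 0,"ry": 0,"rz": 0,"gripper": -0.4},
  {"dx": 0,"dy": 0,"dz": 0,"rx": 0,"ry": 0,"rz": 0,"gripper": -0.4},
  {"dx": 0,"dy": 0,"dz": 0,"rx": 0,"ry": 0,"rz": 0,"gripper": -0.4},
  {"dx": 0,"dy": 0,"dz": -0.02,"rx": 0,"ry": 0,"rz": 0,"gripper": -0.4},
  {"dx": 0,"dy": 0,"dz": -0.06,"rx": 0,"ry": 0,"rz": 0,"gripper": -0.4},
  {"dx": 0,"dy": 0,"dz": -0.1,"rx": 0,"ry": 0,"rz": 0,"gripper": -0.4},
  {"dx": 0,"dy": 0,"dz": -0.11,"rx": 0,"ry": 0,"rz": 0,"gripper": -0.4},
  {"dx": 0,"dy": 0,"dz": -0.11,"rx": 0,"ry": 0,"rz": 0,"gripper": -0.4},
])

```text
time: 18.17
eef_pos: [0.4974, 0.0826, 0.169]
ee_rot: [0.002, -0.694, 0.72, -0.002]
contact_force: [0.3, 0.2, -0.5]
width: 0.0598
```

```bash
python3 - <<'E'
from h import *
st(); w=cap('wrist','w7.png')
[print(np.round(r,1)) for r in wood(w,.052,False,(12,30,200)) if 35<r[2]<48]
go(.435,-.3771,.1,177.6)
E
```

```text
t 18.17 p [0.4974 0.0826 0.169 ] yaw(tool y) 177.96 tilt [0.006 0.   ] w 0.0598 F [ 0.3  0.2 -0.5] q [ 0.17  0.24 -0.21  1.12 -0.   -1.37]
[495.3  83.1  39.9  89.8  -2.2]
row [0.4614 0.045  0.0668] [-0.16 -0.01  0.36]
```

Board 2 lies at (0.495, 0.083) and -2.2°, square on board 1. Next is board A.

Call:
play_rows([
  {"dx": 0.04,"dy": 0.004,"dz": 0.0,"rx": -0.2,"ry": 0,"rz": 0.4,"gripper": -0.4},
  {"dx": 0.08,"dy": 0.008,"dz": 0.0,"rx": -0.2,"ry": 0,"rz": 0.4,"gripper": -0.4},
  {"dx": 0.12,"dy": 0.012,"dz": 0.0,"rx": -0.2,"ry": 0,"rz": 0.4,"gripper": -0.4},
  {"dx": 0.16,"dy": 0.016,"dz": 0.0,"rx": -0.2,"ry": 0,"rz": 0.4,"gripper": -0.4},
  {"dx": 0.2,"dy": 0.02,"dz": 0.0,"rx": -0.2,"ry": 0,"rz": 0.4,"gripper": -0.4},
  {"dx": 0.24,"dy": 0.024,"dz": 0.0,"rx": -0.2,"ry": 0,"rz": 0.4,"gripper": -0.4},
  {"dx": 0.28,"dy": 0.028,"dz": 0.0,"rx": -0.2,"ry": 0,"rz": 0.4,"gripper": -0.4},
  {"dx": 0.32,"dy": 0.032,"dz": 0.0,"rx": -0.2,"ry": 0,"rz": 0.4,"gripper": -0.4},
  {"dx": 0.36,"dy": 0.036,"dz": 0.0,"rx": -0.2,"ry": 0,"rz": 0.4,"gripper": -0.4},
  {"dx": 0.4,"dy": 0.04,"dz": 0.0,"rx": -0.2,"ry": 0,"rz": 0.4,"gripper": -0.4},
  {"dx": 0.44,"dy": 0.045,"dz": 0.01,"rx": -0.2,"ry": 0,"rz": 0.4,"gripper": -0.4},
  {"dx": 0.4615,"dy": 0.045,"dz": 0.04,"rx": -0.2,"ry": 0,"rz": 0.4,"gripper": -0.4},
  {"dx": 0.4615,"dy": 0.045,"dz": 0.08,"rx": -0.2,"ry": 0,"rz": 0.4,"gripper": -0.4},
  {"dx": 0.4615,"dy": 0.045,"dz": 0.085,"rx": -0.2,"ry": 0,"rz": 0.4,"gripper": -0.4},
  {"dx": 0.4615,"dy": 0.045,"dz": 0.085,"rx": -0.2,"ry": 0,"rz": 0.4,"gripper": -0.4},
])

```text
time: 19.47
eef_pos: [0.4325, -0.3752, 0.0782]
ee_rot: [-0.001, -0.692, 0.722, 0.004]
contact_force: [0.3, 0.3, 0.4]
width: 0.0599
```

```bash
python3 - <<'E'
from h import *
st();go(.435,-.3771,.0185,177.6)
E
```

```text
t 19.47 p [ 0.4325 -0.3752  0.0782] yaw(tool y) 177.53 tilt [-0.007  0.005] w 0.0599 F [0.3 0.3 0.4] q [-0.71  0.42 -0.18  0.98 -0.   -2.24]
row [ 0.0021 -0.003   0.0596] [ 0.42  0.29 -0.07]
```

Call:
play_rows([
  {"dx": 0.002,"dy": -0.003,"dz": 0.02,"rx": 0.4,"ry": 0.3,"rz": 0,"gripper": -0.4},
  {"dx": 0.002,"dy": -0.003,"dz": 0.04,"rx": 0.4,"ry": 0.3,"rz": 0,"gripper": -0.4},
  {"dx": 0.002,"dy": -0.003,"dz": 0.055,"rx": 0.4,"ry": 0.3,"rz": 0,"gripper": -0.4},
  {"dx": 0.002,"dy": -0.003,"dz": 0.0596,"rx": 0.4,"ry": 0.3,"rz": 0,"gripper": -0.4},
  {"dx": 0.002,"dy": -0.003,"dz": 0.0596,"rx": 0.4,"ry": 0.3,"rz": 0,"gripper": -0.4},
  {"dx": 0.002,"dy": -0.003,"dz": 0.0596,"rx": 0.4,"ry": 0.3,"rz": 0,"gripper": 1},
  {"dx": 0.002,"dy": -0.003,"dz": 0.0596,"rx": 0.4,"ry": 0.3,"rz": 0,"gripper": 1},
  {"dx": 0.002,"dy": -0.003,"dz": 0.0596,"rx": 0.4,"ry": 0.3,"rz": 0,"gripper": 1},
  {"dx": 0.002,"dy": -0.003,"dz": 0.0596,"rx": 0.4,"ry": 0.3,"rz": 0,"gripper": 1},
  {"dx": 0.002,"dy": -0.003,"dz": 0.0596,"rx": 0.4,"ry": 0.3,"rz": 0,"gripper": 1},
  {"dx": 0.002,"dy": -0.003,"dz": 0.04,"rx": 0.4,"ry": 0.3,"rz": 0,"gripper": 1},
  {"dx": 0.002,"dy": -0.003,"dz": 0.01,"rx": 0.4,"ry": 0.3,"rz": 0,"gripper": 1},
  {"dx": 0.002,"dy": -0.003,"dz": -0.03,"rx": 0.4,"ry": 0.3,"rz": 0,"gripper": 1},
  {"dx": 0.002,"dy": -0.003,"dz": -0.07,"rx": 0.4,"ry": 0.3,"rz": 0,"gripper": 1},
  {"dx": 0.002,"dy": -0.003,"dz": -0.08,"rx": 0.4,"ry": 0.3,"rz": 0,"gripper": 1},
  {"dx": 0.002,"dy": -0.003,"dz": -0.08,"rx": 0.4,"ry": 0.3,"rz": 0,"gripper": 1},
])

```text
time: 20.8
eef_pos: [0.4379, -0.3793, 0.1633]
ee_rot: [0.0, -0.692, 0.722, -0.004]
contact_force: [-0.1, -0.6, -0.6]
width: 0.0379
```

```bash
python3 - <<'E'
from h import *
held();go(.495,.083,.125,178)
E
```

```text
t 20.85 p [ 0.4369 -0.3785  0.1607] yaw(tool y) 177.53 tilt [ 0.003 -0.003] w 0.0373 F [ 0.2 -0.5 -1.4] q [-0.71  0.36 -0.05  1.16 -0.   -2.24]
edge row 170 tool [ 0.0455 -0.0008 -0.0004] centre off x 0.0005
row [-0.4637 -0.038   0.0343] [-0.2  -0.18 -0.47]
```

Call:
play_rows([
  {"dx": -0.03,"dy": -0.003,"dz": 0.0,"rx": -0.2,"ry": -0.2,"rz": -0.5,"gripper": 1},
  {"dx": -0.07,"dy": -0.006,"dz": 0.0,"rx": -0.2,"ry": -0.2,"rz": -0.5,"gripper": 1},
  {"dx": -0.11,"dy": -0.01,"dz": 0.0,"rx": -0.2,"ry": -0.2,"rz": -0.5,"gripper": 1},
  {"dx": -0.15,"dy": -0.013,"dz": 0.0,"rx": -0.2,"ry": -0.2,"rz": -0.5,"gripper": 1},
  {"dx": -0.19,"dy": -0.016,"dz": 0.0,"rx": -0.2,"ry": -0.2,"rz": -0.5,"gripper": 1},
  {"dx": -0.23,"dy": -0.02,"dz": 0.0,"rx": -0.2,"ry": -0.2,"rz": -0.5,"gripper": 1},
  {"dx": -0.27,"dy": -0.023,"dz": 0.0,"rx": -0.2,"ry": -0.2,"rz": -0.5,"gripper": 1},
  {"dx": -0.31,"dy": -0.026,"dz": 0.0,"rx": -0.2,"ry": -0.2,"rz": -0.5,"gripper": 1},
  {"dx": -0.35,"dy": -0.03,"dz": 0.0,"rx": -0.2,"ry": -0.2,"rz": -0.5,"gripper": 1},
  {"dx": -0.39,"dy": -0.034,"dz": 0.0,"rx": -0.2,"ry": -0.2,"rz": -0.5,"gripper": 1},
  {"dx": -0.43,"dy": -0.038,"dz": 0.005,"rx": -0.2,"ry": -0.2,"rz": -0.5,"gripper": 1},
  {"dx": -0.455,"dy": -0.038,"dz": 0.015,"rx": -0.2,"ry": -0.2,"rz": -0.5,"gripper": 1},
  {"dx": -0.4635,"dy": -0.038,"dz": 0.034,"rx": -0.2,"ry": -0.2,"rz": -0.5,"gripper": 1},
  {"dx": -0.4635,"dy": -0.038,"dz": 0.034,"rx": -0.2,"ry": -0.2,"rz": -0.5,"gripper": 1},
  {"dx": -0.4635,"dy": -0.038,"dz": 0.034,"rx": -0.2,"ry": -0.2,"rz": -0.5,"gripper": 1},
])

```text
time: 22.1
eef_pos: [0.4933, 0.083, 0.1237]
ee_rot: [-0.002, -0.695, 0.719, 0.001]
contact_force: [1.1, -1.4, -0.9]
width: 0.0381
```

```bash
python3 - <<'E'
from h import *
held();go(.495,.083,.0675,178)
E
```

```text
t 22.15 p [0.4941 0.0824 0.1247] yaw(tool y) 178.05 tilt [-0.002 -0.   ] w 0.038 F [ 0.9 -0.5 -0.4] q [ 0.17  0.27 -0.29  1.02  0.   -1.37]
edge row 170 tool [ 0.0449  0.001  -0.0005] centre off x -0.0001
row [-0.0006 -0.001   0.0572] [ 0.13 -0.02  0.05]
```

Call:
play_rows([
  {"dx": -0.0006,"dy": -0.001,"dz": 0.01,"rx": 0.1,"ry": 0,"rz": 0,"gripper": 1},
  {"dx": -0.0006,"dy": -0.001,"dz": 0.03,"rx": 0.1,"ry": 0,"rz": 0,"gripper": 1},
  {"dx": -0.0006,"dy": -0.001,"dz": 0.045,"rx": 0.1,"ry": 0,"rz": 0,"gripper": 1},
  {"dx": -0.0006,"dy": -0.001,"dz": 0.054,"rx": 0.1,"ry": 0,"rz": 0,"gripper": 1},
  {"dx": -0.0006,"dy": -0.001,"dz": 0.0572,"rx": 0.1,"ry": 0,"rz": 0,"gripper": 1},
  {"dx": -0.0006,"dy": -0.001,"dz": 0.0575,"rx": 0.1,"ry": 0,"rz": 0,"gripper": 1},
  {"dx": -0.0006,"dy": -0.001,"dz": 0.0575,"rx": 0.1,"ry": 0,"rz": 0,"gripper": 1},
])

```text
time: 22.73
eef_pos: [0.4954, 0.0823, 0.068]
ee_rot: [0.0, -0.695, 0.719, -0.0]
contact_force: [-0.3, -0.7, -0.3]
width: 0.0377
```

Call:
play_rows([
  {"dx": 0,"dy": 0,"dz": 0,"rx": 0,"ry": 0,"rz": 0,"gripper": -0.4},
  {"dx": 0,"dy": 0,"dz": 0,"rx": 0,"ry": 0,"rz": 0,"gripper": -0.4},
  {"dx": 0,"dy": 0,"dz": 0,"rx": 0,"ry": 0,"rz": 0,"gripper": -0.4},
  {"dx": 0,"dy": 0,"dz": 0,"rx": 0,"ry": 0,"rz": 0,"gripper": -0.4},
  {"dx": 0,"dy": 0,"dz": -0.02,"rx": 0,"ry": 0,"rz": 0,"gripper": -0.4},
  {"dx": 0,"dy": 0,"dz": -0.06,"rx": 0,"ry": 0,"rz": 0,"gripper": -0.4},
  {"dx": 0,"dy": 0,"dz": -0.1,"rx": 0,"ry": 0,"rz": 0,"gripper": -0.4},
  {"dx": 0,"dy": 0,"dz": -0.1,"rx": 0,"ry": 0,"rz": 0,"gripper": -0.4},
  {"dx": 0,"dy": 0,"dz": -0.1,"rx": 0,"ry": 0,"rz": 0,"gripper": -0.4},
])

```text
time: 23.48
eef_pos: [0.4969, 0.0826, 0.1704]
ee_rot: [0.002, -0.695, 0.719, -0.002]
contact_force: [-0.2, -0.6, -0.6]
width: 0.0602
```

```bash
python3 - <<'E'
from h import *
st(); w=cap('wrist','w8.png')
[print(np.round(r,1)) for r in wood(w,.064,False,(12,30,200)) if 35<r[2]<48]
go(.507,-.3752,.1,183)
E
```

```text
t 23.48 p [0.4969 0.0826 0.1704] yaw(tool y) 177.99 tilt [0.005 0.   ] w 0.0602 F [-0.2 -0.6 -0.6] q [ 0.17  0.23 -0.21  1.12 -0.   -1.37]
[495.5  82.5  39.8  89.3  -1.9]
row [ 0.457  -0.027   0.0687] [-0.13 -0.   -5.01]
```

Board 3 lies at (0.4955, 0.0825) and -1.9°. Next is board C, the last packer.

Call:
play_rows([
  {"dx": 0.04,"dy": -0.003,"dz": 0.0,"rx": -0.1,"ry": 0,"rz": -5,"gripper": -0.4},
  {"dx": 0.08,"dy": -0.006,"dz": 0.0,"rx": -0.1,"ry": 0,"rz": -5,"gripper": -0.4},
  {"dx": 0.12,"dy": -0.009,"dz": 0.0,"rx": -0.1,"ry": 0,"rz": -5,"gripper": -0.4},
  {"dx": 0.16,"dy": -0.012,"dz": 0.0,"rx": -0.1,"ry": 0,"rz": -5,"gripper": -0.4},
  {"dx": 0.2,"dy": -0.015,"dz": 0.0,"rx": -0.1,"ry": 0,"rz": -5,"gripper": -0.4},
  {"dx": 0.24,"dy": -0.018,"dz": 0.0,"rx": -0.1,"ry": 0,"rz": -5,"gripper": -0.4},
  {"dx": 0.28,"dy": -0.02,"dz": 0.0,"rx": -0.1,"ry": 0,"rz": -5,"gripper": -0.4},
  {"dx": 0.32,"dy": -0.022,"dz": 0.0,"rx": -0.1,"ry": 0,"rz": -5,"gripper": -0.4},
  {"dx": 0.36,"dy": -0.024,"dz": 0.0,"rx": -0.1,"ry": 0,"rz": -5,"gripper": -0.4},
  {"dx": 0.4,"dy": -0.026,"dz": 0.0,"rx": -0.1,"ry": 0,"rz": -5,"gripper": -0.4},
  {"dx": 0.44,"dy": -0.027,"dz": 0.01,"rx": -0.1,"ry": 0,"rz": -5,"gripper": -0.4},
  {"dx": 0.457,"dy": -0.027,"dz": 0.04,"rx": -0.1,"ry": 0,"rz": -5,"gripper": -0.4},
  {"dx": 0.457,"dy": -0.027,"dz": 0.08,"rx": -0.1,"ry": 0,"rz": -5,"gripper": -0.4},
  {"dx": 0.457,"dy": -0.027,"dz": 0.085,"rx": -0.1,"ry": 0,"rz": -5,"gripper": -0.4},
  {"dx": 0.457,"dy": -0.027,"dz": 0.085,"rx": -0.1,"ry": 0,"rz": -5,"gripper": -0.4},
])

```text
time: 24.78
eef_pos: [0.5045, -0.3734, 0.08]
ee_rot: [0.0, 0.725, -0.689, -0.004]
contact_force: [-0.0, 0.4, 0.6]
width: 0.0597
```

```bash
python3 - <<'E'
from h import *
st();go(.507,-.3752,.0185,183)
E
```

```text
t 24.78 p [ 0.5045 -0.3734  0.08  ] yaw(tool y) -177.03 tilt [-0.006  0.005] w 0.0597 F [-0.   0.4  0.6] q [-0.64  0.51 -0.03  1.04  0.   -2.26]
row [ 0.0022 -0.0028  0.0615] [ 0.34  0.3  -0.03]
```

Call:
play_rows([
  {"dx": 0.002,"dy": -0.003,"dz": 0.02,"rx": 0.3,"ry": 0.3,"rz": 0,"gripper": -0.4},
  {"dx": 0.002,"dy": -0.003,"dz": 0.04,"rx": 0.3,"ry": 0.3,"rz": 0,"gripper": -0.4},
  {"dx": 0.002,"dy": -0.003,"dz": 0.056,"rx": 0.3,"ry": 0.3,"rz": 0,"gripper": -0.4},
  {"dx": 0.002,"dy": -0.003,"dz": 0.0615,"rx": 0.3,"ry": 0.3,"rz": 0,"gripper": -0.4},
  {"dx": 0.002,"dy": -0.003,"dz": 0.0615,"rx": 0.3,"ry": 0.3,"rz": 0,"gripper": -0.4},
  {"dx": 0.002,"dy": -0.003,"dz": 0.0615,"rx": 0.3,"ry": 0.3,"rz": 0,"gripper": 1},
  {"dx": 0.002,"dy": -0.003,"dz": 0.0615,"rx": 0.3,"ry": 0.3,"rz": 0,"gripper": 1},
  {"dx": 0.002,"dy": -0.003,"dz": 0.0615,"rx": 0.3,"ry": 0.3,"rz": 0,"gripper": 1},
  {"dx": 0.002,"dy": -0.003,"dz": 0.0615,"rx": 0.3,"ry": 0.3,"rz": 0,"gripper": 1},
  {"dx": 0.002,"dy": -0.003,"dz": 0.0615,"rx": 0.3,"ry": 0.3,"rz": 0,"gripper": 1},
  {"dx": 0.002,"dy": -0.003,"dz": 0.04,"rx": 0.3,"ry": 0.3,"rz": 0,"gripper": 1},
  {"dx": 0.002,"dy": -0.003,"dz": 0.01,"rx": 0.3,"ry": 0.3,"rz": 0,"gripper": 1},
  {"dx": 0.002,"dy": -0.003,"dz": -0.03,"rx": 0.3,"ry": 0.3,"rz": 0,"gripper": 1},
  {"dx": 0.002,"dy": -0.003,"dz": -0.07,"rx": 0.3,"ry": 0.3,"rz": 0,"gripper": 1},
  {"dx": 0.002,"dy": -0.003,"dz": -0.08,"rx": 0.3,"ry": 0.3,"rz": 0,"gripper": 1},
  {"dx": 0.002,"dy": -0.003,"dz": -0.08,"rx": 0.3,"ry": 0.3,"rz": 0,"gripper": 1},
])

```text
time: 26.12
eef_pos: [0.5101, -0.3771, 0.1657]
ee_rot: [-0.0, 0.725, -0.688, 0.004]
contact_force: [0.5, 0.5, -0.6]
width: 0.0378
```

```bash
python3 - <<'E'
from h import *
held();go(.495,.083,.125,178)
E
```

```text
t 26.17 p [ 0.5091 -0.3764  0.1629] yaw(tool y) -177.03 tilt [ 0.003 -0.003] w 0.0374 F [-0.5 -0.8 -0.1] q [-0.64  0.45  0.1   1.22 -0.   -2.26]
edge row 169 tool [ 0.0458 -0.0005 -0.0004] centre off x 0.0008
row [-0.4596 -0.0096  0.0365] [-0.2  -0.17  4.97]
```

Call:
play_rows([
  {"dx": -0.03,"dy": -0.001,"dz": 0.0,"rx": -0.2,"ry": -0.2,"rz": 5,"gripper": 1},
  {"dx": -0.07,"dy": -0.002,"dz": 0.0,"rx": -0.2,"ry": -0.2,"rz": 5,"gripper": 1},
  {"dx": -0.11,"dy": -0.003,"dz": 0.0,"rx": -0.2,"ry": -0.2,"rz": 5,"gripper": 1},
  {"dx": -0.15,"dy": -0.004,"dz": 0.0,"rx": -0.2,"ry": -0.2,"rz": 5,"gripper": 1},
  {"dx": -0.19,"dy": -0.005,"dz": 0.0,"rx": -0.2,"ry": -0.2,"rz": 5,"gripper": 1},
  {"dx": -0.23,"dy": -0.006,"dz": 0.0,"rx": -0.2,"ry": -0.2,"rz": 5,"gripper": 1},
  {"dx": -0.27,"dy": -0.007,"dz": 0.0,"rx": -0.2,"ry": -0.2,"rz": 5,"gripper": 1},
  {"dx": -0.31,"dy": -0.008,"dz": 0.0,"rx": -0.2,"ry": -0.2,"rz": 5,"gripper": 1},
  {"dx": -0.35,"dy": -0.009,"dz": 0.0,"rx": -0.2,"ry": -0.2,"rz": 5,"gripper": 1},
  {"dx": -0.39,"dy": -0.0095,"dz": 0.0,"rx": -0.2,"ry": -0.2,"rz": 5,"gripper": 1},
  {"dx": -0.43,"dy": -0.0095,"dz": 0.005,"rx": -0.2,"ry": -0.2,"rz": 5,"gripper": 1},
  {"dx": -0.455,"dy": -0.0095,"dz": 0.015,"rx": -0.2,"ry": -0.2,"rz": 5,"gripper": 1},
  {"dx": -0.46,"dy": -0.0095,"dz": 0.036,"rx": -0.2,"ry": -0.2,"rz": 5,"gripper": 1},
  {"dx": -0.46,"dy": -0.0095,"dz": 0.036,"rx": -0.2,"ry": -0.2,"rz": 5,"gripper": 1},
  {"dx": -0.46,"dy": -0.0095,"dz": 0.036,"rx": -0.2,"ry": -0.2,"rz": 5,"gripper": 1},
])

```text
time: 27.42
eef_pos: [0.4933, 0.0833, 0.1241]
ee_rot: [-0.002, -0.695, 0.719, 0.001]
contact_force: [0.7, -0.6, 0.0]
width: 0.0381
```

```bash
python3 - <<'E'
from h import *
held();go(.495,.0833,.0795,178)
E
```

```text
t 27.47 p [0.4942 0.0829 0.1251] yaw(tool y) 177.98 tilt [-0.002 -0.   ] w 0.0377 F [-0.1  0.3 -0.6] q [ 0.17  0.27 -0.29  1.02  0.   -1.37]
edge row 170 tool [ 0.045   0.0011 -0.0005] centre off x -0.0
row [-0.0005 -0.0009  0.0456] [ 0.11 -0.01 -0.02]
```

Call:
play_rows([
  {"dx": -0.0004,"dy": -0.001,"dz": 0.01,"rx": 0.1,"ry": 0,"rz": 0,"gripper": 1},
  {"dx": -0.0004,"dy": -0.001,"dz": 0.025,"rx": 0.1,"ry": 0,"rz": 0,"gripper": 1},
  {"dx": -0.0004,"dy": -0.001,"dz": 0.037,"rx": 0.1,"ry": 0,"rz": 0,"gripper": 1},
  {"dx": -0.0004,"dy": -0.001,"dz": 0.043,"rx": 0.1,"ry": 0,"rz": 0,"gripper": 1},
  {"dx": -0.0004,"dy": -0.001,"dz": 0.0456,"rx": 0.1,"ry": 0,"rz": 0,"gripper": 1},
  {"dx": -0.0004,"dy": -0.001,"dz": 0.0458,"rx": 0.1,"ry": 0,"rz": 0,"gripper": 1},
  {"dx": -0.0004,"dy": -0.001,"dz": 0.0458,"rx": 0.1,"ry": 0,"rz": 0,"gripper": 1},
])

```text
time: 28.05
eef_pos: [0.4956, 0.0827, 0.0801]
ee_rot: [0.0, -0.694, 0.72, -0.0]
contact_force: [-0.2, -0.0, 0.6]
width: 0.0379
```

Call:
play_rows([
  {"dx": 0,"dy": 0,"dz": 0,"rx": 0,"ry": 0,"rz": 0,"gripper": -0.4},
  {"dx": 0,"dy": 0,"dz": 0,"rx": 0,"ry": 0,"rz": 0,"gripper": -0.4},
  {"dx": 0,"dy": 0,"dz": 0,"rx": 0,"ry": 0,"rz": 0,"gripper": -0.4},
  {"dx": 0,"dy": 0,"dz": 0,"rx": 0,"ry": 0,"rz": 0,"gripper": -0.4},
  {"dx": 0,"dy": 0,"dz": -0.02,"rx": 0,"ry": 0,"rz": 0,"gripper": -0.4},
  {"dx": 0,"dy": 0,"dz": -0.06,"rx": 0,"ry": 0,"rz": 0,"gripper": -0.4},
  {"dx": 0,"dy": 0,"dz": -0.1,"rx": 0,"ry": 0,"rz": 0,"gripper": -0.4},
  {"dx": 0,"dy": 0,"dz": -0.14,"rx": 0,"ry": 0,"rz": 0,"gripper": -0.4},
  {"dx": 0,"dy": 0,"dz": -0.17,"rx": 0,"ry": 0,"rz": 0,"gripper": -0.4},
  {"dx": 0,"dy": 0,"dz": -0.17,"rx": 0,"ry": 0,"rz": 0,"gripper": -0.4},
])

```text
time: 28.88
eef_pos: [0.4978, 0.0832, 0.2563]
ee_rot: [0.004, -0.694, 0.72, -0.003]
contact_force: [0.4, 0.4, -0.3]
width: 0.0599
```

```bash
cat >> h.py <<'E'
def plate(w,z=.016):
    g=cv2.cvtColor(w['image'],cv2.COLOR_RGB2HSV); m=cv2.inRange(g,(0,0,150),(180,45,255))
    m=cv2.morphologyEx(cv2.morphologyEx(m,cv2.MORPH_CLOSE,np.ones((9,9))),cv2.MORPH_OPEN,np.ones((5,5)))
    for k in cv2.findContours(m,cv2.RETR_EXTERNAL,cv2.CHAIN_APPROX_NONE)[0]:
        if cv2.contourArea(k)<800: continue
        P=np.array([ray(w,u,v,z)[:2]*1000 for u,v in k[:,0]],np.float32)
        (x,y),s,a=cv2.minAreaRect(P)
        if s[0]>s[1]: a-=90
        if 33<min(s)<55 and 80<max(s)<110: print('plate',np.round([x,y,min(s),max(s),(a+90)%180-90],1),'px',k[:,0].mean(0).round())
E
python3 - <<'E'
from h import *
st(); w=cap('wrist','w9.png')
[print(np.round(r,1)) for r in wood(w,.076,False,(12,30,200)) if 35<r[2]<48]
plate(w)
go(.646,.0815,.27,180)
E
```

```text
t 28.88 p [0.4978 0.0832 0.2563] yaw(tool y) 177.93 tilt [0.01  0.001] w 0.0599 F [ 0.4  0.4 -0.3] q [ 0.17  0.19 -0.04  1.33 -0.   -1.37]
[495.7  82.6  39.6  89.1  -2. ]
plate [ 6.719e+02  7.320e+01  4.640e+01  9.060e+01 -6.000e-01] px [161. 168.]
plate [284.5 -25.   35.8 102.4   2.1] px [536.  63.]
row [-0.0039 -0.149  -0.0156] [-0.4   0.06 -2.07]
```

View pics/w9.png

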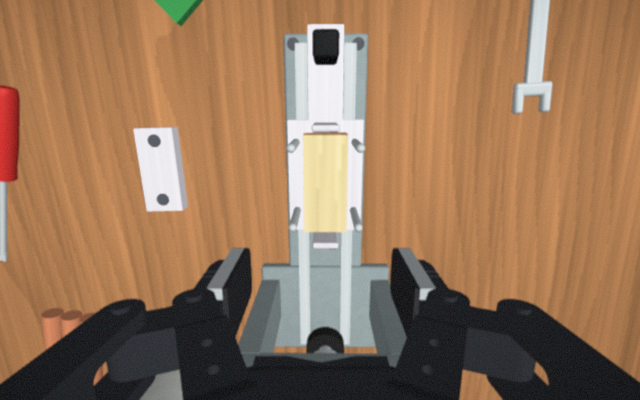

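The stack of four is square and matches the pins. The plate has been knocked: its holes are now at (154,141) and (163,199). I go above it and look again.

```bash
python3 - <<'E'
from h import *
w=cap('wrist')
a=ray(w,154,141,.016);b=ray(w,163,199,.016);print(a,b,(a+b)/2,np.degrees(np.arctan2(*(b-a)[:2])))
go(.672,.075,.20,180)
E
```

```text
[0.67125544 0.04176137 0.016     ] [0.67149521 0.10433837 0.016     ] [0.67137532 0.07304987 0.016     ] 0.21952761331679516
row [ 0.0015 -0.1759  0.0518] [-0.2   0.02 -2.07]
```

Call:
play_rows([
  {"dx": 0,"dy": -0.03,"dz": 0,"rx": -0.2,"ry": 0,"rz": -2,"gripper": -0.4},
  {"dx": 0,"dy": -0.07,"dz": 0,"rx": -0.2,"ry": 0,"rz": -2,"gripper": -0.4},
  {"dx": 0,"dy": -0.11,"dz": 0.01,"rx": -0.2,"ry": 0,"rz": -2,"gripper": -0.4},
  {"dx": 0.001,"dy": -0.15,"dz": 0.03,"rx": -0.2,"ry": 0,"rz": -2,"gripper": -0.4},
  {"dx": 0.001,"dy": -0.175,"dz": 0.05,"rx": -0.2,"ry": 0,"rz": -2,"gripper": -0.4},
  {"dx": 0.001,"dy": -0.175,"dz": 0.052,"rx": -0.2,"ry": 0,"rz": -2,"gripper": -0.4},
  {"dx": 0.001,"dy": -0.175,"dz": 0.052,"rx": -0.2,"ry": 0,"rz": -2,"gripper": -0.4},
  {"dx": 0.001,"dy": -0.175,"dz": 0.052,"rx": -0.2,"ry": 0,"rz": -2,"gripper": -0.4},
])

```text
time: 29.65
eef_pos: [0.67, 0.0755, 0.1982]
ee_rot: [-0.001, -0.707, 0.708, 0.001]
contact_force: [-0.3, -0.2, 0.5]
width: 0.0597
```

```bash
python3 - <<'E'
from h import *
p,m=st(); w=cap('wrist','w10.png'); plate(w)
g=cv2.cvtColor(w['image'],cv2.COLOR_RGB2GRAY); k=cv2.inRange(g,0,100); k[:, :230]=0;k[:,410:]=0;k[240:]=0
n,l,s,c=cv2.connectedComponentsWithStats(k)
for i in range(1,n):
    if 60<s[i,4]<2500: print('dark',c[i].round(),s[i,4],ray(w,*c[i],.016)[:2].round(4))
go(.6715,.073,.0185,180)
E
```

```text
t 29.65 p [0.67   0.0755 0.1982] yaw(tool y) 179.93 tilt [-0.003  0.   ] w 0.0597 F [-0.3 -0.2  0.5] q [ 0.11  0.52  0.3   1.36  0.   -1.46]
plate [ 6.752e+02  7.350e+01  4.030e+01  9.040e+01 -6.000e-01] px [314. 181.]
dark [315. 149.] 62 [0.6746 0.0428]
row [ 0.0027 -0.0016  0.1812] [ 0.07  0.02 -0.06]
```

Call:
play_rows([
  {"dx": 0.002,"dy": -0.0048,"dz": 0.04,"rx": 0,"ry": 0,"rz": 0.5,"gripper": -0.4},
  {"dx": 0.002,"dy": -0.0048,"dz": 0.08,"rx": 0,"ry": 0,"rz": 0.5,"gripper": -0.4},
  {"dx": 0.002,"dy": -0.0048,"dz": 0.12,"rx": 0,"ry": 0,"rz": 0.5,"gripper": -0.4},
  {"dx": 0.002,"dy": -0.0048,"dz": 0.12,"rx": 0,"ry": 0,"rz": 0.5,"gripper": -0.4},
  {"dx": 0.002,"dy": -0.0048,"dz": 0.12,"rx": 0,"ry": 0,"rz": 0.5,"gripper": -0.4},
])

```text
time: 30.12
eef_pos: [0.6731, 0.0737, 0.0799]
ee_rot: [-0.001, -0.704, 0.71, 0.001]
contact_force: [-0.2, 0.6, 1.3]
width: 0.0599
```

```bash
python3 - <<'E'
from h import *
p,m=st(); w=cap('wrist'); plate(w)
go(.6747,.0735,.016,179.4)
E
```

```text
t 30.12 p [0.6731 0.0737 0.0799] yaw(tool y) 179.45 tilt [-0.004  0.   ] w 0.0599 F [-0.2  0.6  1.3] q [ 0.11  0.58  0.11  1.1   0.   -1.45]
plate [675.2  72.9  40.   90.9  -0.7] px [316. 222.]
row [0.0004 0.0003 0.0661] [-0.02  0.03  0.05]
```

Call:
play_rows([
  {"dx": 0.0005,"dy": 0,"dz": 0.025,"rx": 0,"ry": 0,"rz": 0,"gripper": -0.4},
  {"dx": 0.0005,"dy": 0,"dz": 0.045,"rx": 0,"ry": 0,"rz": 0,"gripper": -0.4},
  {"dx": 0.0005,"dy": 0,"dz": 0.06,"rx": 0,"ry": 0,"rz": 0,"gripper": -0.4},
  {"dx": 0.0005,"dy": 0,"dz": 0.066,"rx": 0,"ry": 0,"rz": 0,"gripper": -0.4},
  {"dx": 0.0005,"dy": 0,"dz": 0.066,"rx": 0,"ry": 0,"rz": 0,"gripper": -0.4},
  {"dx": 0.0005,"dy": 0,"dz": 0.066,"rx": 0,"ry": 0,"rz": 0,"gripper": 1},
  {"dx": 0.0005,"dy": 0,"dz": 0.066,"rx": 0,"ry": 0,"rz": 0,"gripper": 1},
  {"dx": 0.0005,"dy": 0,"dz": 0.066,"rx": 0,"ry": 0,"rz": 0,"gripper": 1},
  {"dx": 0.0005,"dy": 0,"dz": 0.066,"rx": 0,"ry": 0,"rz": 0,"gripper": 1},
  {"dx": 0.0005,"dy": 0,"dz": 0.066,"rx": 0,"ry": 0,"rz": 0,"gripper": 1},
  {"dx": 0.0005,"dy": 0,"dz": 0.066,"rx": 0,"ry": 0,"rz": 0,"gripper": 1},
  {"dx": 0.0005,"dy": 0,"dz": 0.04,"rx": 0,"ry": 0,"rz": 0,"gripper": 1},
  {"dx": 0.0005,"dy": 0,"dz": 0.01,"rx": 0,"ry": 0,"rz": 0,"gripper": 1},
  {"dx": 0.0005,"dy": 0,"dz": -0.03,"rx": 0,"ry": 0,"rz": 0,"gripper": 1},
  {"dx": 0.0005,"dy": 0,"dz": -0.07,"rx": 0,"ry": 0,"rz": 0,"gripper": 1},
  {"dx": 0.0005,"dy": 0,"dz": -0.08,"rx": 0,"ry": 0,"rz": 0,"gripper": 1},
  {"dx": 0.0005,"dy": 0,"dz": -0.08,"rx": 0,"ry": 0,"rz": 0,"gripper": 1},
])

```text
time: 31.58
eef_pos: [0.6774, 0.0736, 0.1683]
ee_rot: [0.004, -0.704, 0.71, -0.003]
contact_force: [0.2, 0.2, -1.0]
width: 0.0382
```

```bash
python3 - <<'E'
from h import *
p,m=st(); w=cap('wrist','w11.png')
g=cv2.cvtColor(w['image'],cv2.COLOR_RGB2HSV)
r=cv2.inRange(g,(0,0,150),(180,45,255))[:,285:315].mean(1)>127
v=240
while r[v]: v-=1
q=m.T@(ray(w,300,v+.5,p[2])-p); print(v,q.round(4))
go(.495,.083,.14,178)
E
```

```text
t 31.58 p [0.6774 0.0736 0.1683] yaw(tool y) 179.45 tilt [0.01  0.002] w 0.0382 F [ 0.2  0.2 -1. ] q [ 0.11  0.53  0.25  1.28  0.   -1.45]
168 [ 0.0459 -0.0076 -0.    ]
row [-0.0078  0.1815  0.0242] [-0.32  0.07  1.45]
```

View pics/w11.png

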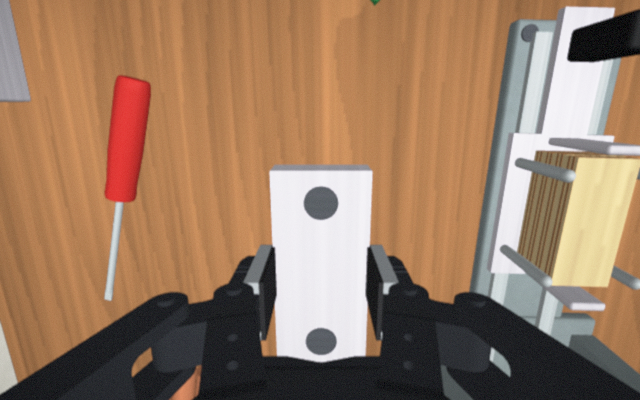

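The plate is held square with its centre within 1 mm of the TCP. I carry it over the stack.

Call:
play_rows([
  {"dx": -0.001,"dy": 0.02,"dz": 0,"rx": -0.3,"ry": 0,"rz": 1.5,"gripper": 1},
  {"dx": -0.002,"dy": 0.05,"dz": 0,"rx": -0.3,"ry": 0,"rz": 1.5,"gripper": 1},
  {"dx": -0.004,"dy": 0.08,"dz": 0,"rx": -0.3,"ry": 0,"rz": 1.5,"gripper": 1},
  {"dx": -0.005,"dy": 0.11,"dz": 0,"rx": -0.3,"ry": 0,"rz": 1.5,"gripper": 1},
  {"dx": -0.007,"dy": 0.14,"dz": 0,"rx": -0.3,"ry": 0,"rz": 1.5,"gripper": 1},
  {"dx": -0.008,"dy": 0.165,"dz": 0.01,"rx": -0.3,"ry": 0,"rz": 1.5,"gripper": 1},
  {"dx": -0.008,"dy": 0.18,"dz": 0.02,"rx": -0.3,"ry": 0,"rz": 1.5,"gripper": 1},
  {"dx": -0.008,"dy": 0.1815,"dz": 0.024,"rx": -0.3,"ry": 0,"rz": 1.5,"gripper": 1},
  {"dx": -0.008,"dy": 0.1815,"dz": 0.024,"rx": -0.3,"ry": 0,"rz": 1.5,"gripper": 1},
  {"dx": -0.008,"dy": 0.1815,"dz": 0.024,"rx": -0.3,"ry": 0,"rz": 1.5,"gripper": 1},
])

```text
time: 32.47
eef_pos: [0.4955, 0.0832, 0.1399]
ee_rot: [0.0, -0.694, 0.72, 0.0]
contact_force: [-0.6, 0.7, -0.5]
width: 0.0381
```

```bash
python3 - <<'E'
from h import *
p,m=st(); w=cap('wrist')
g=cv2.cvtColor(w['image'],cv2.COLOR_RGB2HSV)
r=cv2.inRange(g,(0,0,150),(180,45,255))[:,285:315].mean(1)>127
v=240
while r[v]: v-=1
q=m.T@(ray(w,300,v+.5,p[2])-p); print(v,q.round(4))
go(.4953,.083,.0925,178)
E
```

```text
t 32.47 p [0.4955 0.0832 0.1399] yaw(tool y) 177.95 tilt [0.    0.001] w 0.0381 F [-0.6  0.7 -0.5] q [ 0.17  0.26 -0.26  1.05  0.   -1.37]
169 [ 0.0455 -0.0077 -0.0001]
row [0.0004 0.0008 0.0476] [-0.05  0.07 -0.05]
```

Call:
play_rows([
  {"dx": 0,"dy": 0.0003,"dz": 0.01,"rx": 0,"ry": 0,"rz": 0,"gripper": 1},
  {"dx": 0,"dy": 0.0003,"dz": 0.025,"rx": 0,"ry": 0,"rz": 0,"gripper": 1},
  {"dx": 0,"dy": 0.0003,"dz": 0.037,"rx": 0,"ry": 0,"rz": 0,"gripper": 1},
  {"dx": 0,"dy": 0.0003,"dz": 0.044,"rx": 0,"ry": 0,"rz": 0,"gripper": 1},
  {"dx": 0,"dy": 0.0003,"dz": 0.047,"rx": 0,"ry": 0,"rz": 0,"gripper": 1},
  {"dx": 0,"dy": 0.0003,"dz": 0.0475,"rx": 0,"ry": 0,"rz": 0,"gripper": 1},
  {"dx": 0,"dy": 0.0003,"dz": 0.0475,"rx": 0,"ry": 0,"rz": 0,"gripper": 1},
])

```text
time: 33.1
eef_pos: [0.4967, 0.0834, 0.0949]
ee_rot: [0.002, -0.694, 0.72, -0.0]
contact_force: [-9.5, -0.6, 25.1]
width: 0.0383
```

Call:
play_rows([
  {"dx": 0,"dy": 0,"dz": 0,"rx": 0,"ry": 0,"rz": 0,"gripper": -0.4},
  {"dx": 0,"dy": 0,"dz": 0,"rx": 0,"ry": 0,"rz": 0,"gripper": -0.4},
  {"dx": 0,"dy": 0,"dz": 0,"rx": 0,"ry": 0,"rz": 0,"gripper": -0.4},
  {"dx": 0,"dy": 0,"dz": 0,"rx": 0,"ry": 0,"rz": 0,"gripper": -0.4},
  {"dx": 0,"dy": 0,"dz": -0.02,"rx": 0,"ry": 0,"rz": 0,"gripper": -0.4},
  {"dx": 0,"dy": 0,"dz": -0.06,"rx": 0,"ry": 0,"rz": 0,"gripper": -0.4},
  {"dx": 0,"dy": 0,"dz": -0.1,"rx": 0,"ry": 0,"rz": 0,"gripper": -0.4},
  {"dx": 0,"dy": 0,"dz": -0.14,"rx": 0,"ry": 0,"rz": 0,"gripper": -0.4},
  {"dx": 0,"dy": 0,"dz": -0.16,"rx": 0,"ry": 0,"rz": 0,"gripper": -0.4},
  {"dx": 0,"dy": 0,"dz": -0.16,"rx": 0,"ry": 0,"rz": 0,"gripper": -0.4},
])

```text
time: 33.93
eef_pos: [0.4984, 0.0835, 0.2596]
ee_rot: [0.005, -0.694, 0.72, -0.002]
contact_force: [0.6, -0.5, 0.1]
width: 0.0604
```

```bash
python3 - <<'E'
from h import *
st(); w=cap('wrist')
cv2.imwrite('pics/w12.png',cv2.resize(w['image'][0:360,200:440],None,fx=1.6,fy=1.6,interpolation=cv2.INTER_CUBIC)[:,:,::-1])
print(proj(w,(.495,.083,.092)), ray(w,322,140,.092), )
E
```

```text
t 33.93 p [0.4984 0.0835 0.2596] yaw(tool y) 177.93 tilt [0.01  0.003] w 0.0604 F [ 0.6 -0.5  0.1] q [ 0.17  0.19 -0.03  1.34  0.   -1.37]
[326.37756373 187.64326556] [0.49736617 0.0417661  0.092     ]
```

View pics/w12.png

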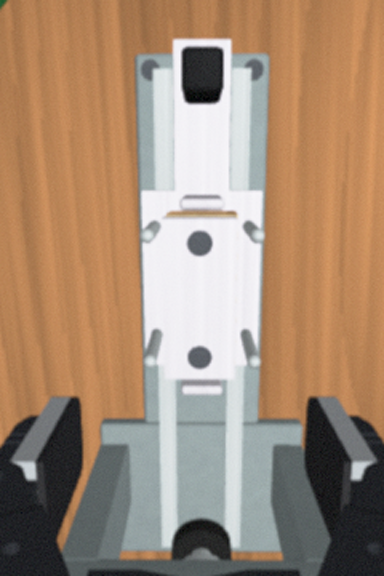

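```bash
python3 - <<'E'
from h import *
w=cap('wrist'); st()
f=lambda u,v,z:ray(w,200+u/1.6,v/1.6,z)[:2]
a,b=f(199.5,243,.092),f(199.5,357,.092);print('holes',a,b,(a+b)/2)
e=[f(163,219,.092),f(237,219,.092),f(165,378,.092),f(235,378,.092)];print(np.round(e,4),np.mean(e,0))
t=[f(150,238,.088),f(256,238,.088),f(152,360,.088),f(254,360,.088)];print('pins',np.round(t,4),np.mean(t,0))
print('handle',f(203,48,.083),f(203,75,.083))
go(.4905,-.037,.2,178);
E
```

```text
t 34.03 p [0.4968 0.0832 0.2552] yaw(tool y) 177.93 tilt [0.004 0.002] w 0.0601 F [-0.6  0.7  0.1] q [ 0.17  0.19 -0.04  1.33  0.   -1.37]
holes [0.49412286 0.05128841] [0.49623376 0.11448368] [0.49517831 0.08288604]
[[0.5127 0.0382]
 [0.4742 0.0395]
 [0.516  0.1263]
 [0.4767 0.1276]] [0.49491619 0.08288021]
pins [[0.5204 0.0482]
 [0.464  0.0502]
 [0.5232 0.1167]
 [0.4656 0.1187]] [0.49327764 0.08342983]
handle [ 0.48915468 -0.0441911 ] [ 0.4895487  -0.03178469]
row [0.1205 0.0022 0.055 ] [-0.22  0.12 -0.07]
```

Plate at (0.495, 0.083) within the pins, on the packers. Now to the handle.

Call:
play_rows([
  {"dx": 0.04,"dy": 0.001,"dz": 0,"rx": -0.2,"ry": 0.1,"rz": 0,"gripper": -0.4},
  {"dx": 0.08,"dy": 0.002,"dz": 0,"rx": -0.2,"ry": 0.1,"rz": 0,"gripper": -0.4},
  {"dx": 0.11,"dy": 0.002,"dz": 0.02,"rx": -0.2,"ry": 0.1,"rz": 0,"gripper": -0.4},
  {"dx": 0.1205,"dy": 0.002,"dz": 0.06,"rx": -0.2,"ry": 0.1,"rz": 0,"gripper": -0.4},
  {"dx": 0.1205,"dy": 0.002,"dz": 0.1,"rx": -0.2,"ry": 0.1,"rz": 0,"gripper": -0.4},
  {"dx": 0.1205,"dy": 0.002,"dz": 0.12,"rx": -0.2,"ry": 0.1,"rz": 0,"gripper": -0.4},
  {"dx": 0.1205,"dy": 0.002,"dz": 0.12,"rx": -0.2,"ry": 0.1,"rz": 0,"gripper": -0.4},
  {"dx": 0.1205,"dy": 0.002,"dz": 0.12,"rx": -0.2,"ry": 0.1,"rz": 0,"gripper": -0.4},
])

```text
time: 34.7
eef_pos: [0.4895, -0.0369, 0.1334]
ee_rot: [-0.001, -0.694, 0.72, 0.002]
contact_force: [0.5, -0.2, 1.3]
width: 0.0596
```

```bash
python3 - <<'E'
from h import *
st();go(.4905,-.0375,.061,178)
E
```

```text
t 34.7 p [ 0.4895 -0.0369  0.1334] yaw(tool y) 177.92 tilt [-0.004  0.001] w 0.0596 F [ 0.5 -0.2  1.3] q [-0.08  0.25 -0.29  1.04  0.   -1.61]
row [ 0.0006 -0.0013  0.0724] [ 0.23  0.03 -0.08]
```

Call:
play_rows([
  {"dx": 0.0005,"dy": -0.001,"dz": 0.03,"rx": 0.2,"ry": 0,"rz": 0,"gripper": -0.4},
  {"dx": 0.0005,"dy": -0.001,"dz": 0.055,"rx": 0.2,"ry": 0,"rz": 0,"gripper": -0.4},
  {"dx": 0.0005,"dy": -0.001,"dz": 0.069,"rx": 0.2,"ry": 0,"rz": 0,"gripper": -0.4},
  {"dx": 0.0005,"dy": -0.001,"dz": 0.072,"rx": 0.2,"ry": 0,"rz": 0,"gripper": -0.4},
  {"dx": 0.0005,"dy": -0.001,"dz": 0.072,"rx": 0.2,"ry": 0,"rz": 0,"gripper": -0.1},
  {"dx": 0.0005,"dy": -0.001,"dz": 0.072,"rx": 0.2,"ry": 0,"rz": 0,"gripper": 0.2},
  {"dx": 0.0005,"dy": -0.001,"dz": 0.072,"rx": 0.2,"ry": 0,"rz": 0,"gripper": 0.4},
  {"dx": 0.0005,"dy": -0.001,"dz": 0.072,"rx": 0.2,"ry": 0,"rz": 0,"gripper": 0.6},
  {"dx": 0.0005,"dy": -0.001,"dz": 0.072,"rx": 0.2,"ry": 0,"rz": 0,"gripper": 1},
  {"dx": 0.0005,"dy": -0.001,"dz": 0.072,"rx": 0.2,"ry": 0,"rz": 0,"gripper": 1},
  {"dx": 0.0005,"dy": -0.001,"dz": 0.072,"rx": 0.2,"ry": 0,"rz": 0,"gripper": 1},
])

```text
time: 35.62
eef_pos: [0.4915, -0.0374, 0.0631]
ee_rot: [0.001, -0.694, 0.72, -0.001]
contact_force: [-0.2, 0.8, 5.8]
width: 0.0214
```

```bash
python3 - <<'E'
from h import *
st();go(.4905+.15*.035,-.0375+.15,.061,178)
E
```

```text
t 35.62 p [ 0.4915 -0.0374  0.0631] yaw(tool y) 177.93 tilt [0.003 0.   ] w 0.0214 F [-0.2  0.8  5.8] q [-0.08  0.31 -0.4   0.85  0.   -1.61]
row [-0.15    0.0011  0.0022] [-0.15  0.03 -0.07]
```

Call:
play_rows([
  {"dx": -0.002,"dy": 0,"dz": 0,"rx": 0,"ry": 0,"rz": 0,"gripper": 1},
  {"dx": -0.006,"dy": 0,"dz": 0,"rx": 0,"ry": 0,"rz": 0,"gripper": 1},
  {"dx": -0.012,"dy": 0,"dz": 0,"rx": 0,"ry": 0,"rz": 0,"gripper": 1},
  {"dx": -0.02,"dy": 0,"dz": 0,"rx": 0,"ry": 0,"rz": 0,"gripper": 1},
  {"dx": -0.029,"dy": 0,"dz": 0,"rx": 0,"ry": 0,"rz": 0,"gripper": 1},
  {"dx": -0.038,"dy": 0,"dz": 0,"rx": 0,"ry": 0,"rz": 0,"gripper": 1},
  {"dx": -0.047,"dy": 0,"dz": 0,"rx": 0,"ry": 0,"rz": 0,"gripper": 1},
  {"dx": -0.056,"dy": 0,"dz": 0,"rx": 0,"ry": 0,"rz": 0,"gripper": 1},
  {"dx": -0.065,"dy": 0,"dz": 0,"rx": 0,"ry": 0,"rz": 0,"gripper": 1},
  {"dx": -0.074,"dy": 0,"dz": 0,"rx": 0,"ry": 0,"rz": 0,"gripper": 1},
  {"dx": -0.083,"dy": 0,"dz": 0,"rx": 0,"ry": 0,"rz": 0,"gripper": 1},
  {"dx": -0.092,"dy": 0,"dz": 0,"rx": 0,"ry": 0,"rz": 0,"gripper": 1},
  {"dx": -0.101,"dy": 0,"dz": 0,"rx": 0,"ry": 0,"rz": 0,"gripper": 1},
  {"dx": -0.11,"dy": 0,"dz": 0,"rx": 0,"ry": 0,"rz": 0,"gripper": 1},
  {"dx": -0.118,"dy": 0,"dz": 0,"rx": 0,"ry": 0,"rz": 0,"gripper": 1},
  {"dx": -0.125,"dy": 0,"dz": 0,"rx": 0,"ry": 0,"rz": 0,"gripper": 1},
  {"dx": -0.131,"dy": 0,"dz": 0,"rx": 0,"ry": 0,"rz": 0,"gripper": 1},
  {"dx": -0.136,"dy": 0,"dz": 0,"rx": 0,"ry": 0,"rz": 0,"gripper": 1},
  {"dx": -0.14,"dy": 0,"dz": 0,"rx": 0,"ry": 0,"rz": 0,"gripper": 1},
  {"dx": -0.14,"dy": 0,"dz": 0,"rx": 0,"ry": 0,"rz": 0,"gripper": 1},
])

```text
time: 37.28
eef_pos: [0.4964, 0.1036, 0.0632]
ee_rot: [0.001, -0.694, 0.72, -0.0]
contact_force: [-1.7, 3.8, -2.8]
width: 0.0214
```

Call:
play_rows([
  {"dx": -0.002,"dy": 0,"dz": 0,"rx": 0,"ry": 0,"rz": 0,"gripper": 1},
  {"dx": -0.004,"dy": 0,"dz": 0,"rx": 0,"ry": 0,"rz": 0,"gripper": 1},
  {"dx": -0.006,"dy": 0,"dz": 0,"rx": 0,"ry": 0,"rz": 0,"gripper": 1},
  {"dx": -0.007,"dy": 0,"dz": 0,"rx": 0,"ry": 0,"rz": 0,"gripper": 1},
  {"dx": -0.008,"dy": 0,"dz": 0,"rx": 0,"ry": 0,"rz": 0,"gripper": 1},
  {"dx": -0.009,"dy": 0,"dz": 0,"rx": 0,"ry": 0,"rz": 0,"gripper": 1},
  {"dx": -0.009,"dy": 0,"dz": 0,"rx": 0,"ry": 0,"rz": 0,"gripper": 1},
])

```text
time: 37.87
eef_pos: [0.4966, 0.112, 0.0632]
ee_rot: [0.001, -0.694, 0.72, -0.001]
contact_force: [-0.9, -6.3, -2.1]
width: 0.0212
```

```bash
python3 -c "
from h import *
st()"
```

```text
t 37.87 p [0.4966 0.112  0.0632] yaw(tool y) 177.95 tilt [0.002 0.   ] w 0.0212 F [-0.9 -6.3 -2.1] q [ 0.22  0.34 -0.37  0.86 -0.   -1.31]
```

Call:
play_rows([
  {"dx": -0.0008,"dy": 0,"dz": 0,"rx": 0,"ry": 0,"rz": 0,"gripper": 1},
  {"dx": -0.0016,"dy": 0,"dz": 0,"rx": 0,"ry": 0,"rz": 0,"gripper": 1},
  {"dx": -0.0016,"dy": 0,"dz": 0,"rx": 0,"ry": 0,"rz": 0,"gripper": 1},
])

```text
time: 38.12
eef_pos: [0.4967, 0.112, 0.0632]
ee_rot: [-0.0, -0.694, 0.72, -0.002]
contact_force: [0.1, -12.1, 0.6]
width: 0.0209
```

Call:
play_rows([
  {"dx": -0.0008,"dy": 0,"dz": 0,"rx": 0,"ry": 0,"rz": 0,"gripper": 1},
  {"dx": -0.0014,"dy": 0,"dz": 0,"rx": 0,"ry": 0,"rz": 0,"gripper": 1},
  {"dx": -0.0014,"dy": 0,"dz": 0,"rx": 0,"ry": 0,"rz": 0,"gripper": 1},
])

```text
time: 38.37
eef_pos: [0.4966, 0.112, 0.0632]
ee_rot: [-0.001, -0.694, 0.72, -0.003]
contact_force: [-0.3, -11.1, -1.3]
width: 0.0212
```

The tray meets a hard stop at y=0.112 (force rises, no movement), so it is fully home. I release it and look at the knob.

Call:
play_rows([
  {"dx": 0.0005,"dy": 0,"dz": 0,"rx": 0,"ry": 0,"rz": 0,"gripper": -0.4},
  {"dx": 0.0005,"dy": 0,"dz": 0,"rx": 0,"ry": 0,"rz": 0,"gripper": -0.4},
  {"dx": 0.0005,"dy": 0,"dz": 0,"rx": 0,"ry": 0,"rz": 0,"gripper": -0.4},
  {"dx": 0.0005,"dy": 0,"dz": 0,"rx": 0,"ry": 0,"rz": 0,"gripper": -0.4},
  {"dx": 0.0005,"dy": 0,"dz": -0.03,"rx": 0,"ry": 0,"rz": 0,"gripper": -0.4},
  {"dx": 0.0005,"dy": 0,"dz": -0.07,"rx": 0,"ry": 0,"rz": 0,"gripper": -0.4},
  {"dx": 0.0005,"dy": 0,"dz": -0.11,"rx": 0,"ry": 0,"rz": 0,"gripper": -0.4},
  {"dx": 0.0005,"dy": 0,"dz": -0.15,"rx": 0,"ry": 0,"rz": 0,"gripper": -0.4},
  {"dx": 0.0005,"dy": 0,"dz": -0.19,"rx": 0,"ry": 0,"rz": 0,"gripper": -0.4},
  {"dx": 0.0005,"dy": 0,"dz": -0.23,"rx": 0,"ry": 0,"rz": 0,"gripper": -0.4},
  {"dx": -0.03,"dy": 0,"dz": -0.26,"rx": 0,"ry": 0,"rz": 0,"gripper": -0.4},
  {"dx": -0.07,"dy": 0,"dz": -0.28,"rx": 0,"ry": 0,"rz": 0,"gripper": -0.4},
  {"dx": -0.11,"dy": 0,"dz": -0.28,"rx": 0,"ry": 0,"rz": 0,"gripper": -0.4},
  {"dx": -0.13,"dy": 0,"dz": -0.28,"rx": 0,"ry": 0,"rz": 0,"gripper": -0.4},
  {"dx": -0.13,"dy": 0,"dz": -0.28,"rx": 0,"ry": 0,"rz": 0,"gripper": -0.4},
  {"dx": -0.13,"dy": 0,"dz": -0.28,"rx": 0,"ry": 0,"rz": 0,"gripper": -0.4},
])

```text
time: 39.7
eef_pos: [0.5007, 0.245, 0.3421]
ee_rot: [-0.001, -0.694, 0.719, -0.003]
contact_force: [-0.4, -0.0, -0.5]
width: 0.0598
```

```bash
python3 - <<'E'
from h import *
st(); w=cap('wrist'); d=cap('side')
a=w['image'][60:360,170:470]; b=cv2.resize(d['image'][195:275,260:340],(300,300),interpolation=cv2.INTER_CUBIC)
cv2.imwrite('pics/w13.png',np.hstack([a,b])[:,:,::-1])
g=cv2.cvtColor(w['image'],cv2.COLOR_RGB2GRAY)
print(proj(w,(.5,.2325,.222)))
E
```

```text
t 39.7 p [0.5007 0.245  0.3421] yaw(tool y) 177.97 tilt [ 0.002 -0.006] w 0.0598 F [-0.4 -0.  -0.5] q [ 0.46  0.29  0.31  1.59 -0.01 -1.08]
[321.26575992 187.52946202]
```

View pics/w13.png

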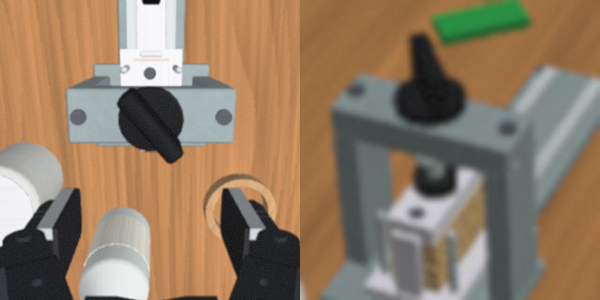

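The bar runs from about px (294,153) to (347,217), and the foot hangs just above the plate. Pictures viewed: 14.

```bash
python3 - <<'E'
from h import *
w=cap('wrist'); a=ray(w,294,152.5,.222);b=ray(w,346.5,217,.222)
print(a,b,(a+b)/2,np.linalg.norm(a-b),np.degrees(np.arctan2((b-a)[1],(b-a)[0])))
# refined: minAreaRect of dark region in world coords, looking for farthest points
g=cv2.cvtColor(w['image'],cv2.COLOR_RGB2GRAY); k=(g<60).astype(np.uint8); k[:130]=0;k[235:]=0;k[:,:270]=0;k[:,375:]=0
n,l,s,c=cv2.connectedComponentsWithStats(k); i=1+np.argmax(s[1:,4]); print(s[i],c[i])
v,u=np.where(l==i); P=np.array([ray(w,x,y,.222)[:2] for x,y in zip(u,v)])
h=cv2.convexHull((P*1e4).astype(np.float32))[:,0]/1e4
D=np.linalg.norm(h[:,None]-h[None],axis=2); i,j=np.unravel_index(D.argmax(),D.shape); print(h[i],h[j],D.max(),np.degrees(np.arctan2(*(h[j]-h[i])[::-1])),(h[i]+h[j])/2)
r=cv2.resize(w['image'][140:240,270:370],(600,600),interpolation=cv2.INTER_CUBIC).astype(float)
cv2.imwrite('pics/w14.png',np.clip(r*2.2,0,255)[:,:,::-1])
E
```

```text
[0.51856422 0.20441644 0.222     ] [0.48189005 0.25413851 0.222     ] [0.50022714 0.22927747 0.222     ] 0.06178413534633187 126.41185769593964
[ 288  149   65   76 3624] [321.59906181 182.71523179]
[0.48386762 0.25880283] [0.5149241 0.2034831] 0.063441135 -60.690147 [0.49939585 0.23114297][ WARN:0@1.208] global loadsave.cpp:1063 imwrite_ Unsupported depth image for selected encoder is fallbacked to CV_8U.
```

View pics/w14.png

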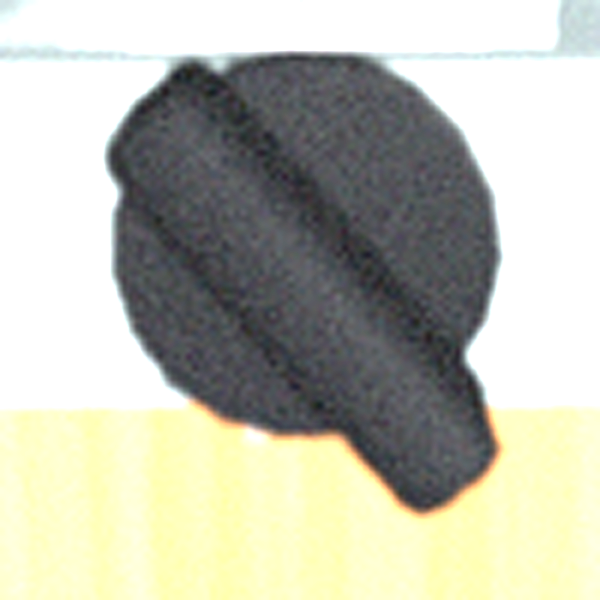

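```bash
python3 - <<'E'
from h import *
w=cap('wrist'); A=lambda x,y,z:ray(w,270+x/6,140+y/6,z)
for p,q,z in [((150,112),(460,481),.222),((125,190),(345,435),.222),((200,75),(465,355),.19)]:
    a,b=A(*p,z),A(*q,z); print(a[:2],b[:2],((a+b)/2)[:2],np.linalg.norm(a-b),np.degrees(np.arctan2((b-a)[1],(b-a)[0])))
st()
for yaw in (35,215,214): go(.4995,.2315,.25,yaw)
E
```

```text
[0.51816816 0.2084751 ] [0.48190245 0.25630262] [0.5000353  0.23238886] 0.06002227650851098 127.17159964114073
[0.52174086 0.21780686] [0.49613757 0.24973656] [0.50893922 0.23377171] 0.040927182364962664 128.72487114000836
[0.51374183 0.20787535] [0.47882458 0.24813092] [0.49628321 0.22800313] 0.05328906957239174 130.938022376262
t 39.9 p [0.5009 0.2426 0.3425] yaw(tool y) 177.77 tilt [ 0.002 -0.006] w 0.0599 F [ 0.1 -0.4 -0. ] q [ 0.45  0.29  0.31  1.59 -0.01 -1.08]
row [0.0106 0.0012 0.0926] [-4.9000e-01  4.0000e-02  1.4277e+02]
row [0.0106 0.0012 0.0926] [-3.000e-02 -3.800e-01 -3.723e+01]
row [0.0106 0.0012 0.0926] [ -0.04  -0.38 -36.23]
```

```bash
python3 - <<'E'
from h import *
go(.5,.2325,.26,218); go(.5,.2325,.205,218,(.5,.2325,.26,218))
E
```

```text
row [0.0097 0.0007 0.0826] [-2.000e-02 -3.800e-01 -4.023e+01]
row [0.    0.    0.055] [0. 0. 0.]
```

Call:
play_rows([
  {"dx": 0.0025,"dy": 0.0003,"dz": 0.015,"rx": 0,"ry": -0.4,"rz": -7,"gripper": -0.4},
  {"dx": 0.005,"dy": 0.0006,"dz": 0.03,"rx": 0,"ry": -0.4,"rz": -14,"gripper": -0.4},
  {"dx": 0.0075,"dy": 0.001,"dz": 0.045,"rx": 0,"ry": -0.4,"rz": -21,"gripper": -0.4},
  {"dx": 0.01,"dy": 0.001,"dz": 0.06,"rx": 0,"ry": -0.4,"rz": -28,"gripper": -0.4},
  {"dx": 0.01,"dy": 0.001,"dz": 0.075,"rx": 0,"ry": -0.4,"rz": -35,"gripper": -0.4},
  {"dx": 0.01,"dy": 0.001,"dz": 0.082,"rx": 0,"ry": -0.4,"rz": -40,"gripper": -0.4},
  {"dx": 0.01,"dy": 0.001,"dz": 0.082,"rx": 0,"ry": -0.4,"rz": -40,"gripper": -0.4},
  {"dx": 0.01,"dy": 0.001,"dz": 0.082,"rx": 0,"ry": -0.4,"rz": -40,"gripper": -0.4},
])

```text
time: 40.57
eef_pos: [0.4996, 0.2313, 0.2608]
ee_rot: [-0.0, 0.897, -0.442, -0.0]
contact_force: [-0.1, 0.9, 0.2]
width: 0.0601
```

```bash
python3 - <<'E'
from h import *
st(); go(.5,.2325,.204,218); d=cap('side'); cv2.imwrite('pics/side1.png',d['image'][:,:,::-1])
E
```

```text
t 40.57 p [0.4996 0.2313 0.2608] yaw(tool y) -142.47 tilt [0. 0.] w 0.0601 F [-0.1  0.9  0.2] q [ 0.43  0.28  0.09  1.38  0.   -1.79]
row [-0.0007 -0.001   0.0568] [-0.01  0.01 -0.47]
```

Call:
play_rows([
  {"dx": -0.0007,"dy": -0.001,"dz": 0.02,"rx": 0,"ry": 0,"rz": -0.5,"gripper": -0.4},
  {"dx": -0.0007,"dy": -0.001,"dz": 0.04,"rx": 0,"ry": 0,"rz": -0.5,"gripper": -0.4},
  {"dx": -0.0007,"dy": -0.001,"dz": 0.052,"rx": 0,"ry": 0,"rz": -0.5,"gripper": -0.3},
  {"dx": -0.0007,"dy": -0.001,"dz": 0.0568,"rx": 0,"ry": 0,"rz": -0.5,"gripper": -0.2},
  {"dx": -0.0007,"dy": -0.001,"dz": 0.0568,"rx": 0,"ry": 0,"rz": -0.5,"gripper": 0},
  {"dx": -0.0007,"dy": -0.001,"dz": 0.0568,"rx": 0,"ry": 0,"rz": -0.5,"gripper": 0.2},
  {"dx": -0.0007,"dy": -0.001,"dz": 0.0568,"rx": 0,"ry": 0,"rz": -0.5,"gripper": 0.4},
  {"dx": -0.0007,"dy": -0.001,"dz": 0.0568,"rx": 0,"ry": 0,"rz": -0.5,"gripper": 0.55},
  {"dx": -0.0007,"dy": -0.001,"dz": 0.0568,"rx": 0,"ry": 0,"rz": -0.5,"gripper": 0.7},
  {"dx": -0.0007,"dy": -0.001,"dz": 0.0568,"rx": 0,"ry": 0,"rz": -0.5,"gripper": 1},
  {"dx": -0.0007,"dy": -0.001,"dz": 0.0568,"rx": 0,"ry": 0,"rz": -0.5,"gripper": 1},
  {"dx": -0.0007,"dy": -0.001,"dz": 0.0568,"rx": 0,"ry": 0,"rz": -0.5,"gripper": 1},
])

```text
time: 41.62
eef_pos: [0.5023, 0.2341, 0.206]
ee_rot: [-0.003, 0.899, -0.438, 0.002]
contact_force: [5.7, 4.2, 1.1]
width: 0.0148
```

```bash
cat >> h.py <<'E'
import os
def foot():
    """side camera: mean patch stack around the foot, saved by tool yaw; shift of foot patch vs the first one"""
    s=st()[1]; yaw=np.degrees(np.arctan2(s[1,1],s[0,1])); o=observe(); print('torque',o['wrist_torque'].round(3))
    im=np.mean([cap('side')['image'].astype(np.float32) for _ in range(3)],0)
    np.save('pics/foot_%d.npy'%round(yaw%360),im[195:275,260:340])
E
python3 - <<'E'
from h import *
foot()
d=np.load([f'pics/{f}' for f in os.listdir('pics') if f.endswith('npy')][0])
cv2.imwrite('pics/f0.png',cv2.resize(d,(560,560),interpolation=cv2.INTER_CUBIC)[:,:,::-1])
E
```

```text
t 41.62 p [0.5023 0.2341 0.206 ] yaw(tool y) -141.98 tilt [0.006 0.003] w 0.0148 F [5.7 4.2 1.1] q [ 0.44  0.3  -0.03  1.24  0.   -1.8 ]
torque [ 0.594 -0.782  0.152][ WARN:0@2.699] global loadsave.cpp:1063 imwrite_ Unsupported depth image for selected encoder is fallbacked to CV_8U.
```

View pics/f0.png

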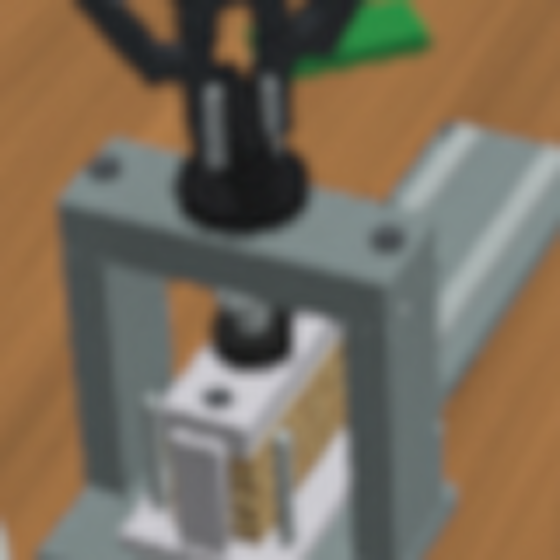

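Call:
play_rows([
  {"dx": 0,"dy": 0,"dz": 0,"rx": 0,"ry": 0,"rz": 5,"gripper": 1},
  {"dx": 0,"dy": 0,"dz": 0,"rx": 0,"ry": 0,"rz": 10,"gripper": 1},
  {"dx": 0,"dy": 0,"dz": 0,"rx": 0,"ry": 0,"rz": 15,"gripper": 1},
  {"dx": 0,"dy": 0,"dz": 0,"rx": 0,"ry": 0,"rz": 20,"gripper": 1},
  {"dx": 0,"dy": 0,"dz": 0,"rx": 0,"ry": 0,"rz": 25,"gripper": 1},
  {"dx": 0,"dy": 0,"dz": 0,"rx": 0,"ry": 0,"rz": 30,"gripper": 1},
  {"dx": 0,"dy": 0,"dz": 0,"rx": 0,"ry": 0,"rz": 30,"gripper": 1},
  {"dx": 0,"dy": 0,"dz": 0,"rx": 0,"ry": 0,"rz": 30,"gripper": 1},
])

```text
time: 42.43
eef_pos: [0.5013, 0.2337, 0.206]
ee_rot: [-0.002, 0.756, -0.655, 0.0]
contact_force: [-5.8, -1.6, 0.2]
width: 0.015
```

```bash
python3 - <<'E'
from h import *
foot()
E
```

```text
t 42.43 p [0.5013 0.2337 0.206 ] yaw(tool y) -171.84 tilt [0.004 0.003] w 0.015 F [-5.8 -1.6  0.2] q [ 0.44  0.3  -0.03  1.24  0.   -1.28]
torque [-0.566  1.504 -0.12 ]
```

Call:
play_rows([
  {"dx": 0,"dy": 0,"dz": 0,"rx": 0,"ry": 0,"rz": 5,"gripper": 1},
  {"dx": 0,"dy": 0,"dz": 0,"rx": 0,"ry": 0,"rz": 10,"gripper": 1},
  {"dx": 0,"dy": 0,"dz": 0,"rx": 0,"ry": 0,"rz": 15,"gripper": 1},
  {"dx": 0,"dy": 0,"dz": 0,"rx": 0,"ry": 0,"rz": 20,"gripper": 1},
  {"dx": 0,"dy": 0,"dz": 0,"rx": 0,"ry": 0,"rz": 20,"gripper": 1},
  {"dx": 0,"dy": 0,"dz": 0,"rx": 0,"ry": 0,"rz": 20,"gripper": 1},
])

```text
time: 43.08
eef_pos: [0.5005, 0.2337, 0.206]
ee_rot: [0.002, -0.632, 0.775, 0.0]
contact_force: [-5.0, 0.8, -1.6]
width: 0.0151
```

```bash
python3 - <<'E'
from h import *
foot()
E
```

```text
t 43.08 p [0.5005 0.2337 0.206 ] yaw(tool y) 168.42 tilt [0.002 0.003] w 0.0151 F [-5.   0.8 -1.6] q [ 0.44  0.3  -0.03  1.25  0.   -0.93]
torque [-0.061  1.313 -0.119]
```

Call:
play_rows([
  {"dx": 0,"dy": 0,"dz": 0,"rx": 0,"ry": 0,"rz": 5,"gripper": 1},
  {"dx": 0,"dy": 0,"dz": 0,"rx": 0,"ry": 0,"rz": 10,"gripper": 1},
  {"dx": 0,"dy": 0,"dz": 0,"rx": 0,"ry": 0,"rz": 15,"gripper": 1},
  {"dx": 0,"dy": 0,"dz": 0,"rx": 0,"ry": 0,"rz": 20,"gripper": 1},
  {"dx": 0,"dy": 0,"dz": 0,"rx": 0,"ry": 0,"rz": 20,"gripper": 1},
  {"dx": 0,"dy": 0,"dz": 0,"rx": 0,"ry": 0,"rz": 20,"gripper": 1},
])

```text
time: 43.73
eef_pos: [0.4997, 0.234, 0.206]
ee_rot: [0.001, -0.49, 0.872, 0.001]
contact_force: [-5.6, 1.7, -1.7]
width: 0.0149
```

```bash
cat > cmp.py <<'E'
from h import *
F=sorted([f for f in os.listdir('pics') if f.startswith('foot_')],key=lambda f:-int(f[5:-4]))
G=[np.load('pics/'+f).mean(2) for f in F]
# foot box in 80x80 patch (scale 7): x 29..43, y 42..54 ; reference: frame columns of the arch
for f,g in zip(F,G):
    r=lambda y0,y1,x0,x1:cv2.phaseCorrelate(*[cv2.createHanningWindow((1,1),cv2.CV_32F)]*0,G[0][y0:y1,x0:x1].astype(np.float32).copy(),g[y0:y1,x0:x1].astype(np.float32).copy())
    # sub-pixel lower rim of the foot: dark->bright crossing per column
    e=[]
    for x in range(33,40):
        c=g[44:60,x]; i=int(np.argmin(c[:9])); h=(c.min()+c[i:].max())/2; j=i
        while c[j]<h: j+=1
        e.append(44+j-1+(h-c[j-1])/(c[j]-c[j-1]))
    print(f,np.round(e,2),'mean',round(float(np.mean(e)),3))
E
python3 -c "
from h import *
foot()"; python3 cmp.py
```

```text
t 43.73 p [0.4997 0.234  0.206 ] yaw(tool y) 148.68 tilt [0.001 0.004] w 0.0149 F [-5.6  1.7 -1.7] q [ 0.44  0.3  -0.03  1.25  0.   -0.59]
torque [ 0.177  1.18  -0.168]
foot_218.npy [52.14 52.4  52.45 52.43 52.32 52.06 51.62] mean 52.203
foot_188.npy [52.48 52.69 52.83 52.81 52.64 52.48 52.09] mean 52.574
foot_168.npy [52.84 53.21 53.4  53.32 53.17 52.83 52.49] mean 53.035
foot_149.npy [53.18 53.47 53.52 53.53 53.45 53.1  52.56] mean 53.259
```

Call:
play_rows([
  {"dx": 0,"dy": 0,"dz": 0,"rx": 0,"ry": 0,"rz": 5,"gripper": 1},
  {"dx": 0,"dy": 0,"dz": 0,"rx": 0,"ry": 0,"rz": 10,"gripper": 1},
  {"dx": 0,"dy": 0,"dz": 0,"rx": 0,"ry": 0,"rz": 15,"gripper": 1},
  {"dx": 0,"dy": 0,"dz": 0,"rx": 0,"ry": 0,"rz": 20,"gripper": 1},
  {"dx": 0,"dy": 0,"dz": 0,"rx": 0,"ry": 0,"rz": 20,"gripper": 1},
  {"dx": 0,"dy": 0,"dz": 0,"rx": 0,"ry": 0,"rz": 20,"gripper": 1},
])

```text
time: 44.38
eef_pos: [0.4991, 0.2345, 0.2061]
ee_rot: [0.001, -0.333, 0.943, 0.002]
contact_force: [-5.1, 2.7, -1.7]
width: 0.015
```

```bash
python3 -c "
from h import *
foot()"
```

```text
t 44.38 p [0.4991 0.2345 0.2061] yaw(tool y) 128.95 tilt [-0.001  0.005] w 0.015 F [-5.1  2.7 -1.7] q [ 0.44  0.3  -0.03  1.25  0.   -0.24]
torque [ 0.401  1.036 -0.105]
```

Call:
play_rows([
  {"dx": 0,"dy": 0,"dz": 0,"rx": 0,"ry": 0,"rz": 5,"gripper": 1},
  {"dx": 0,"dy": 0,"dz": 0,"rx": 0,"ry": 0,"rz": 10,"gripper": 1},
  {"dx": 0,"dy": 0,"dz": 0,"rx": 0,"ry": 0,"rz": 15,"gripper": 1},
  {"dx": 0,"dy": 0,"dz": 0,"rx": 0,"ry": 0,"rz": 20,"gripper": 1},
  {"dx": 0,"dy": 0,"dz": 0,"rx": 0,"ry": 0,"rz": 20,"gripper": 1},
  {"dx": 0,"dy": 0,"dz": 0,"rx": 0,"ry": 0,"rz": 20,"gripper": 1},
])

```text
time: 45.03
eef_pos: [0.4987, 0.2353, 0.2061]
ee_rot: [-0.0, -0.167, 0.986, 0.003]
contact_force: [-3.2, 4.8, -1.7]
width: 0.0149
```

```bash
python3 -c "
from h import *
foot()"; python3 cmp.py
```

```text
t 45.03 p [0.4987 0.2353 0.2061] yaw(tool y) 109.22 tilt [-0.001  0.006] w 0.0149 F [-3.2  4.8 -1.7] q [ 0.44  0.3  -0.03  1.25  0.01  0.1 ]
torque [ 0.492  0.883 -0.13 ]
foot_218.npy [52.14 52.4  52.45 52.43 52.32 52.06 51.62] mean 52.203
foot_188.npy [52.48 52.69 52.83 52.81 52.64 52.48 52.09] mean 52.574
foot_168.npy [52.84 53.21 53.4  53.32 53.17 52.83 52.49] mean 53.035
foot_149.npy [53.18 53.47 53.52 53.53 53.45 53.1  52.56] mean 53.259
foot_129.npy [53.18 53.47 53.52 53.54 53.45 53.24 52.93] mean 53.333
foot_109.npy [53.18 53.48 53.53 53.54 53.5  53.27 52.95] mean 53.349
```

```bash
python3 - <<'E'
import numpy as np
for b in [(49,57,33,38),(49,57,31,41)]:
    for a in (218,188,168,149,129,109):
        g=np.load(f'pics/foot_{a}.npy').mean(2); print(a,round(float(g[b[0]:b[1],b[2]:b[3]].sum()),1),end='; ')
    print()
E
```

```text
218 4793.9; 188 4487.8; 168 4107.3; 149 3933.3; 129 3928.6; 109 3919.2; 
218 9889.2; 188 9197.7; 168 8473.7; 149 8129.7; 129 7995.3; 109 7977.1;
```

The foot stopped dropping by tool yaw 149° (geometry says 148°), so touch is at about 150°. The quarter turn ends at yaw 60–61°.

Call:
play_rows([
  {"dx": 0,"dy": 0,"dz": 0,"rx": 0,"ry": 0,"rz": 5,"gripper": 1},
  {"dx": 0,"dy": 0,"dz": 0,"rx": 0,"ry": 0,"rz": 10,"gripper": 1},
  {"dx": 0,"dy": 0,"dz": 0,"rx": 0,"ry": 0,"rz": 15,"gripper": 1},
  {"dx": 0,"dy": 0,"dz": 0,"rx": 0,"ry": 0,"rz": 20,"gripper": 1},
  {"dx": 0,"dy": 0,"dz": 0,"rx": 0,"ry": 0,"rz": 25,"gripper": 1},
  {"dx": 0,"dy": 0,"dz": 0,"rx": 0,"ry": 0,"rz": 30,"gripper": 1},
  {"dx": 0,"dy": 0,"dz": 0,"rx": 0,"ry": 0,"rz": 35,"gripper": 1},
  {"dx": 0,"dy": 0,"dz": 0,"rx": 0,"ry": 0,"rz": 40,"gripper": 1},
  {"dx": 0,"dy": 0,"dz": 0,"rx": 0,"ry": 0,"rz": 44,"gripper": 1},
  {"dx": 0,"dy": 0,"dz": 0,"rx": 0,"ry": 0,"rz": 44,"gripper": 1},
  {"dx": 0,"dy": 0,"dz": 0,"rx": 0,"ry": 0,"rz": 44,"gripper": 1},
])

```text
time: 46.1
eef_pos: [0.4988, 0.237, 0.2061]
ee_rot: [-0.002, 0.212, 0.977, 0.004]
contact_force: [-1.4, 8.1, -5.6]
width: 0.0147
```

```bash
python3 -c "
from h import *
foot()"; python3 cmp.py | tail -2
```

```text
t 46.1 p [0.4988 0.237  0.2061] yaw(tool y) 65.53 tilt [-0.001  0.009] w 0.0147 F [-1.4  8.1 -5.6] q [ 0.44  0.3  -0.03  1.25  0.01  0.87]
torque [ 1.383  0.444 -0.031]
foot_109.npy [53.18 53.48 53.53 53.54 53.5  53.27 52.95] mean 53.349
foot_66.npy [53.31 53.49 53.52 53.54 53.5  53.28 52.95] mean 53.37
```

Call:
play_rows([
  {"dx": 0,"dy": 0,"dz": 0,"rx": 0,"ry": 0,"rz": 4.5,"gripper": 1},
  {"dx": 0,"dy": 0,"dz": 0,"rx": 0,"ry": 0,"rz": 4.5,"gripper": 1},
  {"dx": 0,"dy": 0,"dz": 0,"rx": 0,"ry": 0,"rz": 4.5,"gripper": 1},
])

```text
time: 46.5
eef_pos: [0.4989, 0.2373, 0.2061]
ee_rot: [-0.002, 0.248, 0.969, 0.004]
contact_force: [-0.7, 1.8, -3.7]
width: 0.0152
```

Call:
play_rows([
  {"dx": 0,"dy": 0,"dz": 0,"rx": 0,"ry": 0,"rz": 0,"gripper": -0.4},
  {"dx": 0,"dy": 0,"dz": 0,"rx": 0,"ry": 0,"rz": 0,"gripper": -0.4},
  {"dx": 0,"dy": 0,"dz": 0,"rx": 0,"ry": 0,"rz": 0,"gripper": -0.4},
  {"dx": 0,"dy": 0,"dz": 0,"rx": 0,"ry": 0,"rz": 0,"gripper": -0.4},
  {"dx": 0,"dy": 0,"dz": -0.02,"rx": 0,"ry": 0,"rz": 0,"gripper": -0.4},
  {"dx": 0,"dy": 0,"dz": -0.05,"rx": 0,"ry": 0,"rz": 0,"gripper": -0.4},
  {"dx": 0,"dy": 0,"dz": -0.09,"rx": 0,"ry": 0,"rz": 0,"gripper": -0.4},
  {"dx": 0,"dy": 0,"dz": -0.13,"rx": 0,"ry": 0,"rz": 0,"gripper": -0.4},
  {"dx": 0,"dy": 0,"dz": -0.14,"rx": 0,"ry": 0,"rz": 0,"gripper": -0.4},
  {"dx": 0,"dy": 0,"dz": -0.14,"rx": 0,"ry": 0,"rz": 0,"gripper": -0.4},
])

```text
time: 47.33
eef_pos: [0.5003, 0.2364, 0.35]
ee_rot: [0.001, 0.248, 0.969, 0.007]
contact_force: [-0.7, -0.2, -1.0]
width: 0.0598
```

```bash
python3 - <<'E'
from h import *
st(); w=cap('wrist','w15.png'); c=np.array([.5005,.2335])
im=w['image'].astype(float).mean(2)
print(proj(w,(*c,.222)))
# the bar's long ends reach r=32 beyond the 28 disc: darkness on a ring at r=29.5..31, z=.215
T=np.radians(np.arange(0,360,1)); f=lambda r,z:np.array([cv2.getRectSubPix(w['image'],(1,1),tuple(map(float,proj(w,(c[0]+r*np.cos(t),c[1]+r*np.sin(t),z)))))[0,0].mean() for t in T])
for r,z in ((.0305,.222),(.029,.222)):
    v=f(r,z); d=np.where(v<70)[0]; print(r,d.tolist())
E
```

```text
t 47.33 p [0.5003 0.2364 0.35  ] yaw(tool y) 61.33 tilt [0.005 0.012] w 0.0598 F [-0.7 -0.2 -1. ] q [0.44 0.27 0.31 1.59 0.01 0.94]
[317.76203583 198.98810525]
0.0305 [117, 118, 119, 120, 121, 122, 123, 124, 125, 126, 127, 128, 129, 130, 131, 132, 133, 134, 135, 136, 137, 138, 139, 140, 141, 142, 143, 144, 145, 146, 147, 148, 149, 150, 151, 152, 153, 154, 155, 156, 157, 158, 159, 160, 161, 162, 163, 164, 165, 166, 167, 168, 169, 170, 171, 172, 173, 174, 175, 176, 177, 178, 179, 180, 181, 182, 183]
0.029 [107, 108, 109, 110, 111, 112, 113, 114, 115, 116, 117, 118, 119, 120, 121, 122, 123, 124, 125, 126, 127, 128, 129, 130, 131, 132, 133, 134, 135, 136, 137, 138, 139, 140, 141, 142, 143, 144, 145, 146, 147, 148, 149, 150, 151, 152, 153, 154, 155, 156, 157, 158, 159, 160, 161, 162, 163, 164, 165, 166, 167, 168, 169, 170, 171, 172, 173, 174, 175, 176, 177, 178, 179, 180, 181, 182, 183, 184, 185, 186, 187, 188, 189, 190, 191, 192, 193, 321, 322, 323, 324, 325, 326, 327, 328, 329, 330, 331, 332, 333, 334, 335, 336, 337, 338, 339, 340, 341, 342, 343, 344, 345]
```

```bash
python3 - <<'E'
from h import *
d=cap('side')['image'][195:275,260:340].astype(float); a=np.load('pics/foot_218.npy')
print('stack/tray region diff',np.abs(d-a)[55:78,17:50].mean().round(2),np.abs(d-a)[55:78,17:50].max())
cap('top'); print([(np.round(b['bbox']).tolist(),round(b['score'],2)) for b in imaging.boxes_of('top','packer1')])
st(); ctrl.finish_job()
E
```

```text
stack/tray region diff 1.61 11.0
[([440.0, 281.0, 23.0, 31.0], 0.75), ([367.0, 169.0, 30.0, 28.0], 0.73)]
t 47.53 p [0.4987 0.2357 0.3448] yaw(tool y) 61.32 tilt [-0.003  0.009] w 0.0597 F [-0.5  0.2 -0.1] q [0.44 0.28 0.3  1.59 0.01 0.94]
the job is handed in; nothing more can be done
```

The job is handed in after 47.5 s of robot time. All four plywood packers are piled squarely between the pins with the drill plate on top. The tray is fully home and the clamp is tightened about a quarter turn past touching.

**What happened**
- **Packers:** the four boards from the crate were stacked one by one. Each lay within about 1 mm and 0.3° of the one below it.
- **Plate:** it had been knocked about 3 cm before I reached it, so I measured it again. It pressed with 25 N for a moment when set down. Afterwards it was centred on the stack to within 1 mm.
- **Tray:** I pushed it until it met its hard stop, after about 149 mm of travel. The force rose and it moved no further.
- **Knob:** I turned it about 157° in a single grip, then released it.

**Last checks**
- **Contact point:** the side camera showed the foot stop dropping at a tool yaw of about 149°. The given dimensions predict 148°. A cruder estimate from the foot's image motion put contact up to 10° earlier, and I trusted the dimensions and the stop.
- **Turn past touching:** the knob stands at about 207° where the dimensions call for 210°, so about 87–89° past touching. By the cruder estimate it would be up to about 97°.
- **Scene at the end:** the networks saw only green and turquoise look-alikes outside the clamp. The stack and tray looked unchanged, and the gripper was clear.
- **Not checked:** I did not measure the mug, bottle, tape or paint can again. No contact with them was planned or noticed.

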